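Tuck a well plate under the lip of its heating station and click it home

ROBOT

A 7-joint arm with a two-finger parallel gripper is mounted at the origin on a cart in front of the work surface, level with it; the furniture and walls round the work are solid. World frame = base frame: x ahead of the robot, y to its left, z up, the work surface at z = 0. Lengths are in m, angles in degrees, forces in N, time in s.
With the tool pointing down it reaches from about 0.4 to 0.85 m from the base axis. Payload 10.4 kg.
Tool frame: the origin (TCP) lies on the centre line of the jaws, within the pads' length; the fingertips stand 8 mm ahead of it and the grasp point (between the pads) lies 11 mm behind it; y points along the fingers, z is the direction in which the jaws open and shut, and the axes are right-handed (so a half turn about y gives the same grasp; the last joint's range is limited). The gripper opens to 87 mm and grips with 3 to 60 N. Pads are 19 mm wide; open, the fingers measure 117 mm over their backs; the gripper's body (75 mm by 190 mm) begins 51 mm behind the grasp point.
Start: joints at [70.898, 19.034, -3.707, 83.658, 1.238, 77.344, -5.071], TCP at [0.191, -0.595, 0.231] pointing down, gripper open.
Joint ranges: [-148.97, 148.97], [-28.65, 121.19], [-84.17, 76.75], [9.2, 138.47], [-72.65, 252.65], [3.7, 117.97], [-149.18, 149.18]. Speed limits (degrees/s): [127.2, 127.2, 159.86, 159.86, 180, 180, 180].

INTERFACE

Orientations are given as a 3x3 rotation matrix whose columns are the frame's x, y, z axes.
In Python, from plant import telemetry, imaging, job_done gives the robot as it stands.
- The arm moves only by the tool arm_command, never from a script. Its argument "deltas" is a list of rows, each a list of 3 entries, a list of its own where there are three numbers: the turn, a rotation vector about the world's x, y, z in rad, then the shift along the world's x, y, z in mm, then the gripper's target within -1 to 1 (fully open at 1, half-way at 0, shut at -1). In form: [[[rx, ry, rz], [dx, dy, dz], gripper], ...]. A call has 1 to 5 rows; each row is the pose to reach, as a shift and turn from the pose measured when the call began; what a row does not reach only later rows make up. A row lasts 1/10 s, in which the tool goes at most 50 mm and 8.59 degrees, less where a joint would pass 70% of its speed; a pose out of reach is approached as far as the arm can. A call with a gripper value outside its range is refused whole. The fingers move at their own pace and stop on an object; "squeeze" is the grip in N (left out, the last holds). Time passes only in rows, so rows that repeat a pose let the fingers close. It gives the time, the measured TCP pose, the force and the opening at its end, in the units of the state.
- telemetry.get_state(): the state, without advancing time (a new reading comes with each control period).
- imaging.capture(name): name is "side" or "top" or "wrist"; returns (picture, depth): 420x560x3 uint8, red, green, blue; 420x560 float32, m along the optical axis (not along the pixel's ray), 0 where there is no reading.
- imaging.camera_params(name): a dict with "fx", "fy", "cx", "cy" (pixels), "R" (3x3) and "t" (3): a world point X has camera coordinates R X + t. Camera axes: x right, y down, z forward; pixel columns grow to the right and rows downward; lengths in m; the calibration is good to about 2 mm. A picture is of the moment at which its call begins: read the wrist's pose just before it. camera_params takes no time and is no camera call; for the wrist camera it gives the pose at the moment of the call.
- job_done(): hands the job in, once; it reports no verdict.
The state is a dict: "t": time; "joint_positions": joint angles; "qvel": joint speeds; "tau": joint torques, N m; "position": TCP position; "ee_rot": TCP orientation; "force": force on the tool from outside, world axes, zero at the start; "torque": the same for the moment, N m; "finger_gap": finger opening in m.
Only numpy, scipy, OpenCV 4.12 (cv2) and the standard library are available. Lean on these libraries where they do the work, as an engineer would, in place of code of your own. Each camera call takes 0.05 s, during which the arm holds its last target.

TASK

Load the lidded well plate that lies on the front deck of the heating station into the nest behind it: slide its far long edge under the retaining lip until it meets the two dowels, bring its left end against the end stop, and press its near long edge down until the sprung catch snaps over it and the plate lies flat and fully home. Leave the other things on the bench standing where they are.

Things in the scene. Friction and masses are not known exactly. Their poses are not given: they have to be found in the camera images.
- station: Heating station for well plates, fixed: low white housing 244 mm deep (x) x 190 mm wide (y). Origin on the bench under its middle; +x to its back, +y to its left seen from the front, z up. Front part: flat aluminium landing deck, z = 51 mm. Behind it, one step lower, the nest: floor at z = 38 mm, lip and two dowels at its back, end stop at its left, open on the right.
- deck_edge (a point): Middle of the back edge of the landing deck, 51 mm above the bench; the deck reaches 126 mm from here towards the front (-x). Here a vertical step drops 13 mm to the nest floor, with the sprung catch in its middle. A plate pushed on over this edge tips down into the nest by itself once more than half of it is past.
- plate: Lidded 24-well plate, loose, about 110 g: white, flat clear lid; starts flat on the landing deck, turned a little and too far right for the end stop. Origin: centre of its underside; +x (short way) towards the lip, y the long way. Skirt 86 x 128 mm, 5 mm high; above it body and lid 74 x 120 mm up to the closed flat top at 20 mm. Too wide to grip: push and press it.
- seat (a point): Point on the nest floor where the plate's origin lies when the plate is fully home, with the plate's axes parallel to the station's: far skirt edge at the dowels (43 mm to +x of here), left skirt end at the end stop (64 mm to +y), near edge 2.5 mm clear of the step.
- lip (a point): Middle of the lower front edge of the retaining lip, a steel bar 124 mm long. Its underside is 7.5 mm and its top 12 mm above the nest floor; it overhangs the fronts of the two dowels (8 mm thick, 84 mm apart, under it) by 4 mm. The 5 mm skirt fits under it also while the plate is tipped up by the step, about 9 degrees.
- end_stop (a point): Foot of the right-hand face of the end stop, a steel block 26 x 15 mm standing 9 mm high on the nest floor; the middle of the plate's left skirt end rests against it.
- catch (a joint): Sprung steel tongue, 36 mm wide, in the step: 0 = out, grows as it is pushed back (m, to 0.007). Nose 5.2 mm out of the step, ramp above, underside 6.5 mm over the nest floor. The plate's near edge comes to rest on the ramp some 11 mm over the floor; pressed with about 5 to 15 N near that edge it pushes the catch back 3 mm, passes it, and the catch springs back over the skirt (then under 0.001).
- plate_rear (a point): Middle of the plate's far (+x) lower skirt edge.
- plate_front (a point): Middle of the plate's near (-x) lower skirt edge.
- beaker: Glass beaker, 72 mm wide, 92 mm tall, bystander left of the station; origin at the centre of its foot.
- vial_tray: Open tray 42 x 78 x 22 mm, bystander right of the station; origin at the centre of its underside.
- crucible: Porcelain crucible, 43 mm wide, 34 mm tall, bystander right of the station; origin at the centre of its foot.
- flask: Conical flask, 82 mm wide, 128 mm tall, bystander; origin at the centre of its foot.
- dish: Square weighing dish, 69 x 69 x 16 mm, bystander; origin at the centre of its underside.
- weight: Knobbed calibration weight, 28 mm wide, 52 mm tall, bystander; origin at the centre of its foot.

How it is judged (in metres and radians):
On the way:
1. the plate's far edge is tucked under the retaining lip (x of plate_rear in the frame of lip above 0.0015 m and z of plate_rear in the frame of lip below -0.003 m), for 0.1 s.
At the end, for the whole second after the job is handed in: The plate lies still and flat on the nest floor (both long edges within 2 mm), far edge under the lip and within 2 mm of touching the dowels, left end within 2.5 mm of the end stop, square within 0.03 rad, and the catch sprung back over its near edge (value under 1.5 mm) (x of plate in the frame of seat between -0.002 and 0.002 m and y of plate in the frame of seat between -0.0025 and 0.0025 m and z of each of plate_front, plate_rear in the frame of seat below 0.002 m and angle between the y axis of plate and the y axis of station, either way round below 0.03 rad and value of joint catch below 0.0015 m and angle between plate's own z axis and vertical below 0.03 rad and linear speed of plate below 0.01 m/s).
It fails at once if a bystander is shifted by more than 30 mm or knocked over (distance of any of beaker, vial_tray, crucible, flask, dish, weight from where it was at the start of the episode above 0.03 m or angle between any of beaker, crucible, flask, weight's own z axis and vertical above 0.5 rad).
It also fails if it takes over 64 s, if anything falls off the work surface, if the arm or the gripper's body presses on something with over 40 N, if the wrist force passes 120 N, or if a joint passes its speed limit or range.

## Working session

There is one attempt and no reset: what is moved stays moved. The work goes in short steps, Python scripts to look and compute and a tool call to move; the robot and the scene stay as the last step left them, time stands still between calls to the robot, and variables do not carry over. Pictures are saved under pics/ and viewed, and the job is handed in when it is done.

Besides the shell and the picture viewer there is one more tool, called after "Request:" in YAML: its name, and indented under it one key for each argument. arm_command: Moves the arm, as the interface text tells. Its arguments: {"type":"object","properties":{"deltas":{"type":"array"},"squeeze":{"type":"number"}},"required":["deltas"]}

```bash
ls; mkdir -p pics; python3 - <<'E'
from plant import telemetry, imaging
import cv2,numpy as np
s=telemetry.get_state();print(s)
for n in("top","side"):
    p,d=imaging.capture(n);cv2.imwrite(f"pics/{n}0.png",p[:,:,::-1]);np.save(f"pics/{n}0.npy",d);print(n,imaging.camera_params(n))
E
```

```text
pics
{'t': 0.0, 'joint_positions': array([70.89835743, 19.07066983, -3.70592497, 83.70606403,  1.23840713,
       77.34305889, -5.07156974]), 'qvel': array([ 0.05263133, -0.05456036, -0.01791042, -0.05562568, -0.07561026,
        0.02380572, -0.05395962]), 'tau': array([-3.14872148e-05, -6.23257756e+01,  2.46537843e-02, -3.89906895e+01,
       -6.13566348e-02,  3.94873763e-02,  8.36079153e-05]), 'position': array([ 0.1909944 , -0.59470821,  0.22976762]), 'ee_rot': array([[-9.52096275e-01, -5.07252158e-04,  3.05798015e-01],
       [-3.05798423e-01,  1.29950940e-03, -9.52095392e-01],
       [ 8.55650489e-05, -9.99999027e-01, -1.39237496e-03]]), 'force': array([0.5406211 , 0.70591435, 0.13625952]), 'torque': array([-0.06527469,  0.00540345,  0.01411545]), 'finger_gap': 0.08690597352546893}
top {'fx': 539.0186716677965, 'fy': 539.0186716677965, 'cx': 280.4854857164696, 'cy': 201.2095800650694, 'R': array([[-0.03796934, -0.99927079, -0.0040272 ],
       [-0.97407532,  0.03791081, -0.22302477],
       [ 0.22301482, -0.00454531, -0.97480446]]), 't': array([-0.09627601,  0.53391848,  1.30215029])}
side {'fx': 506.5591100196232, 'fy': 506.5591100196232, 'cx': 287.52990094841016, 'cy': 212.8165426287761, 'R': array([[ 0.86540309, -0.50086315, -0.01461472],
       [-0.19927349, -0.31725552, -0.9271672 ],
       [ 0.45974728,  0.80528569, -0.37436266]]), 't': array([-0.51450035,  0.13551136,  1.13910009])}
```

View pics/top0.png

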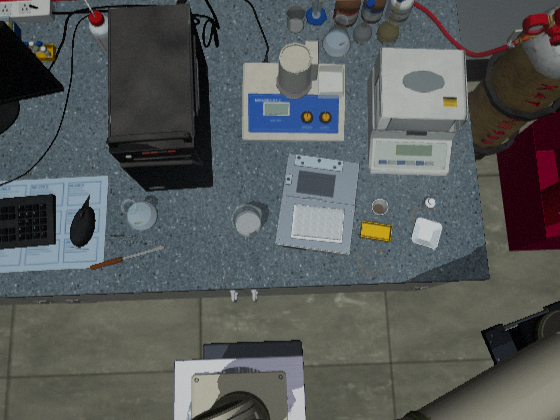

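View pics/side0.png

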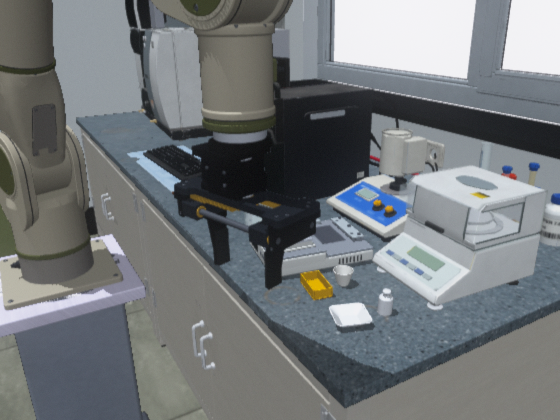

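The top view shows the station around (317,203), with the white plate at (318,222) on its front deck and the dark nest at (315,183). The beaker is at (247,220), the tray at (376,232), the crucible at (379,206), the weight at (430,203), the dish at (427,233) and the flask at (142,215). I'll zoom in.

```bash
python3 - <<'E'
import cv2,numpy as np
p=cv2.imread("pics/top0.png")
c=p[145:260,265:375];cv2.imwrite("pics/crop0.png",cv2.resize(c,None,fx=5,fy=5,interpolation=cv2.INTER_CUBIC)[:600])
E
```

```text
(no output)
```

View pics/crop0.png

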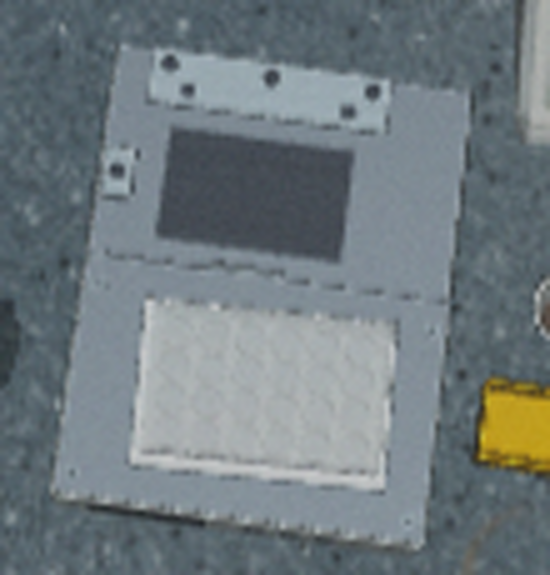

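```bash
cat > h.py <<'E'
import numpy as np
def ray(P,uv,z):
    R=np.array(P["R"]);t=np.array(P["t"]);C=-R.T@t
    d=R.T@np.array([(uv[0]-P["cx"])/P["fx"],(uv[1]-P["cy"])/P["fy"],1.])
    return C+d*(z-C[2])/d[2]
def proj(P,X):
    c=np.array(P["R"])@np.array(X)+np.array(P["t"]);return np.array([P["fx"]*c[0]/c[2]+P["cx"],P["fy"]*c[1]/c[2]+P["cy"]])
E
python3 - <<'E'
from h import *
from plant import imaging
P=imaging.camera_params("top")
f=lambda u,v,z:ray(P,(265+(u-2)/5,145+(v-2)/5),z)
for n,u,v,z in[("FL",52,497,.051),("FR",420,548,.051),("EL",100,256,.051),("ER",447,301,.051),("BL",122,45,.038),("BR",470,92,.038),
 ("lipL",150,102,.05),("lipR",387,132,.05),("pFL",130,467,.056),("pFR",385,489,.056),("tBL",148,300,.071),("tBR",397,320,.071),("tFR",388,474,.071),("tFL",137,453,.071)]:print(n,f(u,v,z).round(4))
d=np.load("pics/top0.npy");print(d[222,318],d[185,315],d[240,285])
E
```

```text
FL [ 0.4228 -0.0989  0.051 ]
FR [ 0.3902 -0.2809  0.051 ]
EL [ 0.5456 -0.1278  0.051 ]
ER [ 0.5153 -0.3029  0.051 ]
BL [ 0.662 -0.144  0.038]
BR [ 0.6292 -0.3244  0.038 ]
lipL [ 0.6267 -0.1569  0.05  ]
lipR [ 0.6058 -0.2783  0.05  ]
pFL [ 0.4357 -0.1384  0.056 ]
pFR [ 0.4197 -0.2648  0.056 ]
tBL [ 0.5173 -0.1506  0.071 ]
tBR [ 0.5022 -0.2745  0.071 ]
tFR [ 0.4249 -0.265   0.071 ]
tFL [ 0.4401 -0.1418  0.071 ]
1.3308083 1.3934978 1.3487052
```

Request:
arm_command:
  deltas:
    - [[0, 0, -0.05], [20, 30, 25], 1]
    - [[0, 0, -0.1], [50, 60, 50], 1]
    - [[0, 0, -0.15], [80, 95, 75], 1]
    - [[0, 0, -0.2], [110, 130, 100], 1]
    - [[0, 0, -0.25], [140, 170, 120], 1]

```text
t: 0.6
position: [0.327, -0.4298, 0.3476]
ee_rot: [[-0.998, 0.0, 0.058], [-0.058, 0.001, -0.998], [-0.0, -1.0, -0.001]]
force: [0.5, -0.4, 0.3]
finger_gap: 0.087
```

Request:
arm_command:
  deltas:
    - [[0, 0, -0.05], [30, 40, 5], 1]
    - [[0, 0, -0.1], [55, 80, 5], 1]
    - [[0, 0, -0.15], [85, 120, 10], 1]
    - [[0, 0, -0.2], [110, 160, 10], 1]
    - [[0, 0, -0.235], [135, 205, 10], 1]

```text
t: 1.1
position: [0.4619, -0.2246, 0.3575]
ee_rot: [[-0.984, 0.0, -0.178], [0.178, 0.001, -0.984], [0.0, -1.0, -0.001]]
force: [1.1, 0.2, -0.4]
finger_gap: 0.087
```

```bash
python3 - <<'E'
from plant import telemetry, imaging
import cv2,numpy as np,pickle
P=imaging.camera_params("wrist")
p,d=imaging.capture("wrist");cv2.imwrite("pics/w1.png",p[:,:,::-1]);np.save("pics/w1.npy",d);pickle.dump(P,open("pics/w1.pkl","wb"))
s=telemetry.get_state();print(s['t'],s['position'],s['ee_rot'],s['force'],P)
E
```

```text
1.15 [ 0.46596666 -0.21540727  0.35761379] [[-0.98555159  0.00182913 -0.16936564]
 [ 0.16937167  0.00390869 -0.9855445 ]
 [-0.00114069 -0.99999069 -0.00416202]] [ 3.11057038  9.0600268  -0.2105134 ] {'fx': 312.06184411679743, 'fy': 312.06184411679743, 'cx': 277.1288807043186, 'cy': 209.6111768032531, 'R': array([[-1.77788199e-01, -9.84068700e-01, -3.86697788e-04],
       [-9.51795887e-01,  1.71857747e-01,  2.54065944e-01],
       [-2.49951887e-01,  4.55379841e-02, -9.67186821e-01]]), 't': array([-0.13991728,  0.41547623,  0.63829512])}
```

View pics/w1.png

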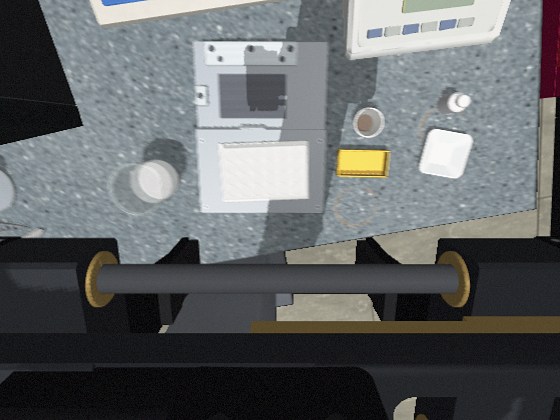

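The wrist view shows the station at (195–325, 40–212), the plate at (265,172), the step near row 128, the lip at (250,53) and the end stop at (201,95). I'll lower the arm, let it settle and look again from closer.

Request:
arm_command:
  deltas:
    - [[0, 0, 0], [-20, 0, -40], 1]
    - [[0, 0, 0], [-40, 0, -80], 1]
    - [[0, 0, 0], [-65, 0, -120], 1]
    - [[0, 0, 0], [-65, 0, -120], 1]
    - [[0, 0, 0], [-65, 0, -120], 1]

```text
t: 1.65
position: [0.4003, -0.2155, 0.2373]
ee_rot: [[-0.985, 0.001, -0.17], [0.17, 0.004, -0.985], [-0.0, -1.0, -0.004]]
force: [0.5, 0.8, 0.9]
finger_gap: 0.087
```

```bash
cat > snap.py <<'E'
import sys
from plant import telemetry, imaging
import cv2,numpy as np,pickle
n,c=sys.argv[1],sys.argv[2]
s=telemetry.get_state()
P=imaging.camera_params(c)
p,d=imaging.capture(c);cv2.imwrite(f"pics/{n}.png",p[:,:,::-1]);np.save(f"pics/{n}.npy",d);pickle.dump(P,open(f"pics/{n}.pkl","wb"))
print(s['t'],s['position'].round(4),s['ee_rot'].round(4).tolist(),s['force'].round(2),abs(s['qvel']).max())
if len(sys.argv)>3:
    u0,v0,u1,v1=map(int,sys.argv[3].split(','));k=min(800/(u1-u0),600/(v1-v0))
    cv2.imwrite(f"pics/{n}c.png",cv2.resize(p[v0:v1,u0:u1,::-1],None,fx=k,fy=k,interpolation=cv2.INTER_CUBIC)[:600,:800]);print("k",k)
E
python3 snap.py w2 wrist
```

```text
1.65 [ 0.4003 -0.2155  0.2373] [[-0.9855, 0.0008, -0.1699], [0.1699, 0.0044, -0.9854], [-0.0, -1.0, -0.0044]] [0.47 0.8  0.94] 4.750577526551993
```

View pics/w2.png

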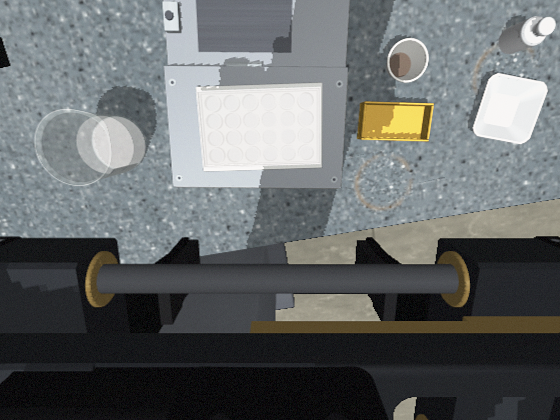

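The station is close now: the plate spans (198–322, 85–170), the step is at row 66 and the end stop at (171,15). I'll zoom for precise corners.

```bash
python3 - <<'E'
import cv2
p=cv2.imread("pics/w2.png")
cv2.imwrite("pics/w2c.png",cv2.resize(p[0:195,155:355],None,fx=3,fy=3,interpolation=cv2.INTER_CUBIC))
p=cv2.imread("pics/w1.png")
cv2.imwrite("pics/w1c.png",cv2.resize(p[35:220,185:335],None,fx=3.2,fy=3.2,interpolation=cv2.INTER_CUBIC))
E
```

```text
(no output)
```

View pics/w2c.png

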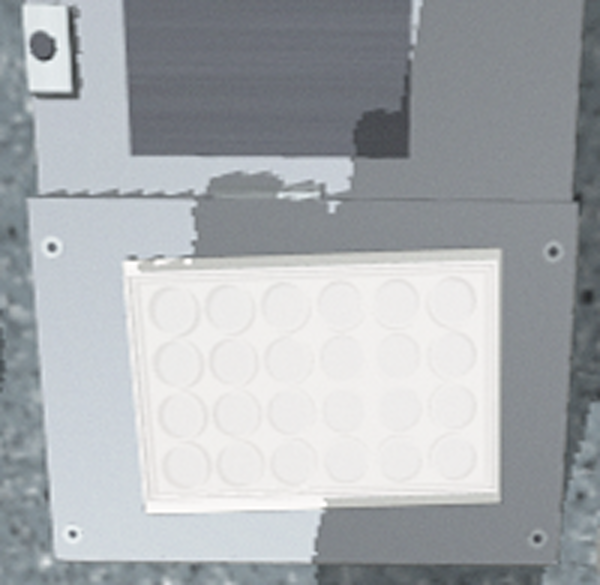

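View pics/w1c.png

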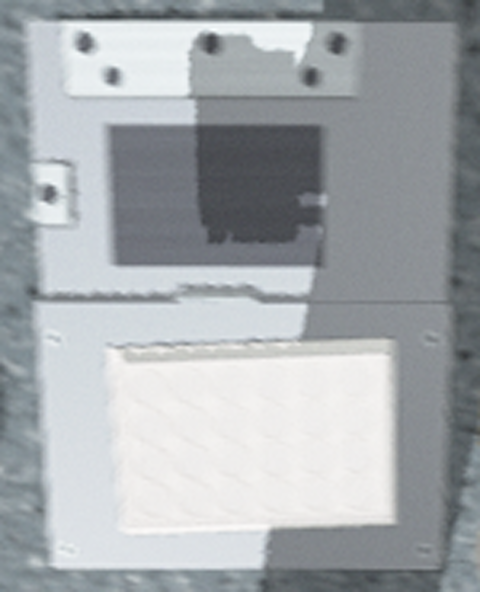

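```bash
python3 - <<'E'
from h import *
import pickle
P=pickle.load(open("pics/w2.pkl","rb"))
g=lambda u,v,z:ray(P,(155+(u-1)/3,(v-1)/3),z)
D={n:g(u,v,z) for n,u,v,z in[("FL",55,558,.051),("FR",558,563,.051),("EL",28,198,.051),("ER",579,203,.051),("sNL",147,512,.056),("sNR",498,500,.056),("sFL",124,263,.056),("sFR",500,250,.056),("stopTop",72,92,.047),("stopfoot",78,95,.038)]}
for k,v in D.items():print(k,v.round(4))
n=np.linalg.norm
print("w",n(D["FL"]-D["FR"]),n(D["EL"]-D["ER"]),"d",n(D["FL"]-D["EL"]),n(D["FR"]-D["ER"]))
print("plate",n(D["sNL"]-D["sNR"]),n(D["sFL"]-D["sFR"]),n(D["sNL"]-D["sFL"]),n(D["sNR"]-D["sFR"]))
ang=lambda a,b:np.degrees(np.arctan2(*(D[a]-D[b])[[1,0]]))
print([ang("EL","ER")-90,ang("FL","FR")-90,ang("EL","FL"),ang("ER","FR")],[ang("sNL","sNR")-90,ang("sFL","sFR")-90,ang("sFL","sNL"),ang("sFR","sNR")])
edge=(D["EL"]+D["ER"])/2;yaw=np.radians(np.mean([ang("EL","ER")-90,ang("FL","FR")-90]));
ex=np.array([np.cos(yaw),np.sin(yaw),0]);ey=np.array([-ex[1],ex[0],0]);
print(edge,np.degrees(yaw))
for k,v in D.items():print(k,"st",((v-edge)@ex*1e3).round(1),((v-edge)@ey*1e3).round(1))
P1=pickle.load(open("pics/w1.pkl","rb"))
d=np.load("pics/w2.npy");print(d[150,185],d[120,260], d[40,330])
for uv,nm in(((185,150),"deck"),((260,120),"lid"),((330,40),"floor")):
    z=d[uv[1],uv[0]];c=np.array([(uv[0]-P["cx"])/P["fx"]*z,(uv[1]-P["cy"])/P["fy"]*z,z]);print(nm,P["R"].T@(c-P["t"]))
E
```

```text
FL [ 0.4271 -0.1034  0.051 ]
FR [ 0.3939 -0.2861  0.051 ]
EL [ 0.5476 -0.1255  0.051 ]
ER [ 0.5146 -0.3076  0.051 ]
sNL [ 0.4383 -0.1421  0.056 ]
sNR [ 0.4213 -0.2669  0.056 ]
sFL [ 0.5214 -0.1537  0.056 ]
sFR [ 0.504  -0.2788  0.056 ]
stopTop [ 0.5775 -0.1471  0.047 ]
stopfoot [ 0.5791 -0.1468  0.038 ]
w 0.18565764525950057 0.1850434679106349 d 0.12258023880052865 0.12261735008547983
plate 0.1258913119674453 0.1263191374480663 0.08386561588317351 0.08350792619127291
[np.float64(-10.281624396012987), np.float64(-10.292917232672295), np.float64(-10.376754183209341), np.float64(-10.089738169159618)] [np.float64(-7.774329926768317), np.float64(-7.937482277602825), np.float64(-7.896520622760564), np.float64(-8.190232324427678)]
[ 0.53111905 -0.21656419  0.051     ] -10.28727081434264
FL st -122.6 92.7
FR st -122.6 -92.9
EL st -0.0 92.5
ER st 0.0 -92.5
sNL st -104.6 56.7
sNR st -99.1 -69.1
sFL st -20.8 60.2
sFR st -15.6 -66.1
stopTop st 33.2 76.6
stopfoot st 34.7 77.2
0.33510688 0.3074336 0.318775
deck [ 0.46265243 -0.12621878  0.05160382]
lid [ 0.47878798 -0.21234385  0.07186073]
floor [ 0.54495751 -0.29551061  0.03900991]
```

Request:
arm_command:
  deltas:
    - [[0, 0, -0.008], [25, -40, 0], -1]
    - [[0, 0, -0.008], [54, -81, -20], -1]
    - [[0, 0, -0.008], [54, -81, -50], -1]
    - [[0, 0, -0.008], [54, -81, -85], -1]
    - [[0, 0, -0.008], [54, -81, -120], -1]

```text
t: 2.2
position: [0.4583, -0.2978, 0.1192]
ee_rot: [[-0.984, 0.007, -0.177], [0.177, 0.002, -0.984], [-0.007, -1.0, -0.003]]
force: [0.3, 0.7, 0.0]
finger_gap: 0.0549
```

Request:
arm_command:
  deltas:
    - [[0, 0, 0], [0, 0, -15], -1]
    - [[0, 0, 0], [0, 0, -30], -1]
    - [[0, 0, 0], [0, 0, -30], -1]
    - [[0, 0, 0], [0, 0, -30], -1]

```text
t: 2.6
position: [0.4594, -0.2982, 0.0903]
ee_rot: [[-0.984, 0.009, -0.177], [0.177, 0.001, -0.984], [-0.008, -1.0, -0.003]]
force: [0.1, -0.9, -0.6]
finger_gap: 0.0232
```

```bash
python3 snap.py w3 wrist; python3 snap.py t3 top 240,120,400,260
```

```text
2.6 [ 0.4594 -0.2982  0.0903] [[-0.9842, 0.0087, -0.177], [0.177, 0.0011, -0.9842], [-0.0083, -1.0, -0.0026]] [ 0.09 -0.92 -0.58] 0.8387095092167977
2.65 [ 0.4594 -0.2983  0.0907] [[-0.9842, 0.0091, -0.1771], [0.1771, 0.0007, -0.9842], [-0.0088, -1.0, -0.0023]] [-0.57 -0.46  0.66] 0.5041740153727002
k 4.285714285714286
```

View pics/w3.png

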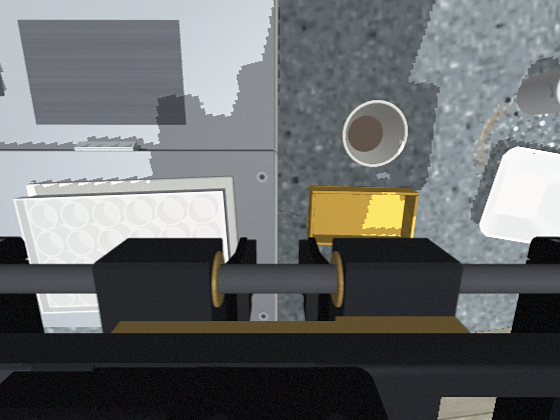

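View pics/t3c.png

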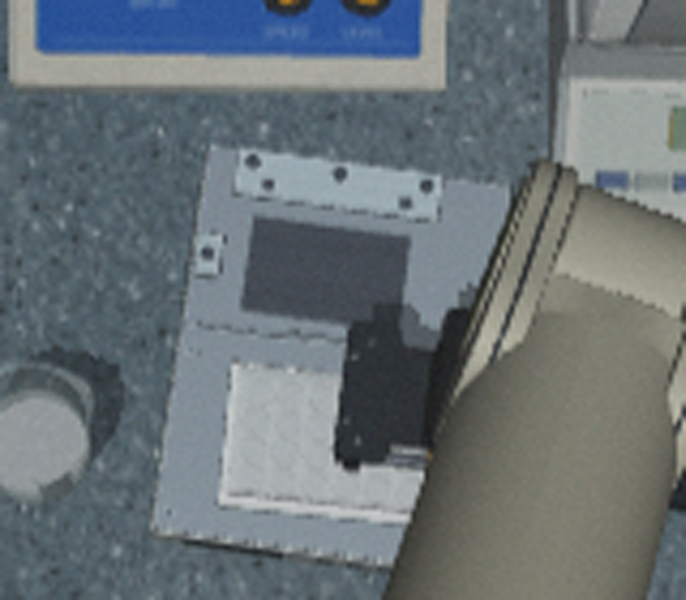

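Request:
arm_command:
  deltas:
    - [[0, 0, 0], [-10, 2, 0], -1]
    - [[0, 0, 0], [-10, 2, -8], -1]
    - [[0, 0, 0], [-10, 2, -16], -1]
    - [[0, 0, 0], [-10, 2, -24], -1]
    - [[0, 0, 0], [-10, 2, -30], -1]

```text
t: 3.2
position: [0.449, -0.2961, 0.0595]
ee_rot: [[-0.984, 0.008, -0.177], [0.177, 0.001, -0.984], [-0.008, -1.0, -0.003]]
force: [0.2, 0.9, 0.3]
finger_gap: 0.0007
```

Request:
arm_command:
  deltas:
    - [[0, 0, 0], [0, 1, 0], -1]
    - [[0, 0, 0], [0.5, 3, 0], -1]
    - [[0, 0, 0], [1, 5, 0], -1]
    - [[0, 0, 0], [1, 7, 0], -1]
    - [[0, 0, 0], [1.3, 8, 0], -1]

```text
t: 3.7
position: [0.4504, -0.2879, 0.0595]
ee_rot: [[-0.984, 0.008, -0.177], [0.177, 0.001, -0.984], [-0.008, -1.0, -0.003]]
force: [-0.5, -0.9, 2.8]
finger_gap: 0.0006
```

```bash
python3 snap.py w4 wrist
```

```text
3.7 [ 0.4504 -0.2879  0.0595] [[-0.9842, 0.0085, -0.1768], [0.1768, 0.0011, -0.9843], [-0.0082, -1.0, -0.0026]] [-0.52 -0.9   2.8 ] 1.0300158667742263
```

View pics/w4.png

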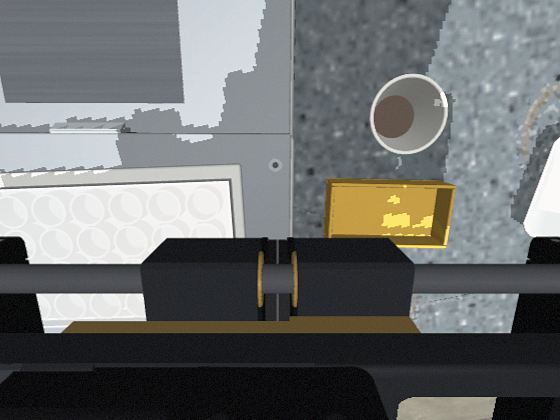

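The plate's far-right corner is at (240,165) and the closed fingers are at (277,270), just right of its end. I'll push left, a little higher.

Request:
arm_command:
  deltas:
    - [[0, 0, 0], [0.5, 2, 1], -1]
    - [[0, 0, 0], [1, 4, 1], -1]
    - [[0, 0, 0], [1, 6, 1], -1]
    - [[0, 0, 0], [1.5, 8, 1], -1]
    - [[0, 0, 0], [1.8, 10, 1], -1]

```text
t: 4.25
position: [0.4522, -0.2776, 0.0604]
ee_rot: [[-0.984, 0.008, -0.177], [0.177, 0.001, -0.984], [-0.008, -1.0, -0.003]]
force: [0.1, -1.6, -0.6]
finger_gap: 0.0005
```

```bash
python3 snap.py w5 wrist
```

```text
4.25 [ 0.4522 -0.2776  0.0604] [[-0.9842, 0.0082, -0.1766], [0.1767, 0.0013, -0.9843], [-0.0079, -1.0, -0.0027]] [ 0.08 -1.56 -0.58] 2.0544316157580704
```

View pics/w5.png

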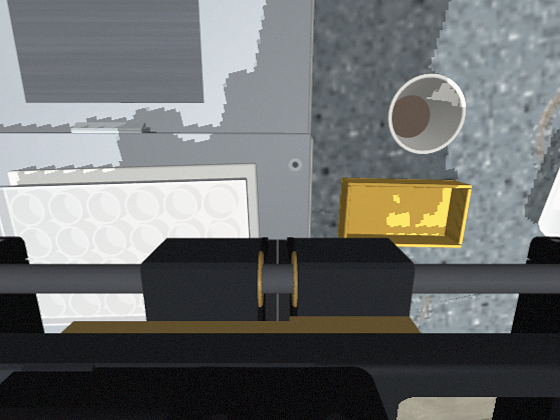

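```bash
cat >> h.py <<'E'
E0=np.array([.53112,-.21656,.051]);_y=np.radians(-10.28)
EX=np.array([np.cos(_y),np.sin(_y),0]);EY=np.array([-EX[1],EX[0],0])
def st(X): X=np.array(X)-E0;return np.array([X@EX,X@EY,X[2]+.051])*1e3
E
python3 - <<'E'
from h import *
import pickle
for n,uvs in(("w4",[(242,165),(290,132),(283,0)]),("w5",[(256,165),(310,132),(302,0),(0,0)])):
    P=pickle.load(open(f"pics/{n}.pkl","rb"))
    print(n,[st(ray(P,u,z)).round(1) for u,z in zip(uvs,(.056,.051,.038))])
P=pickle.load(open(f"pics/w5.pkl","rb"))
print(proj(P,[.4522,-.2776,.0524]))
E
```

```text
w4 [array([-15.4, -67.9,  56. ]), array([  0.8, -92.1,  51. ]), array([ 64.5, -88.4,  38. ])]
w5 [array([-15.6, -64.4,  56. ]), array([  0.7, -91.9,  51. ]), array([ 64.7, -87.4,  38. ])]
[275.14203492 256.10752425]
```

Request:
arm_command:
  deltas:
    - [[0, 0, 0], [0.5, 3, 0], -1]
    - [[0, 0, 0], [1, 6, 0], -1]
    - [[0, 0, 0], [1.5, 8, 0], -1]
    - [[0, 0, 0], [2, 10.5, 0], -1]
    - [[0, 0, 0], [2.4, 13, 0], -1]

```text
t: 4.8
position: [0.4547, -0.264, 0.0604]
ee_rot: [[-0.984, 0.008, -0.176], [0.176, 0.001, -0.984], [-0.008, -1.0, -0.003]]
force: [-0.1, -1.1, -0.4]
finger_gap: 0.0002
```

```bash
python3 snap.py w6 wrist
```

```text
4.8 [ 0.4547 -0.264   0.0604] [[-0.9843, 0.0083, -0.1762], [0.1762, 0.0014, -0.9843], [-0.0079, -1.0, -0.0029]] [-0.05 -1.1  -0.43] 2.7243231698947463
```

View pics/w6.png

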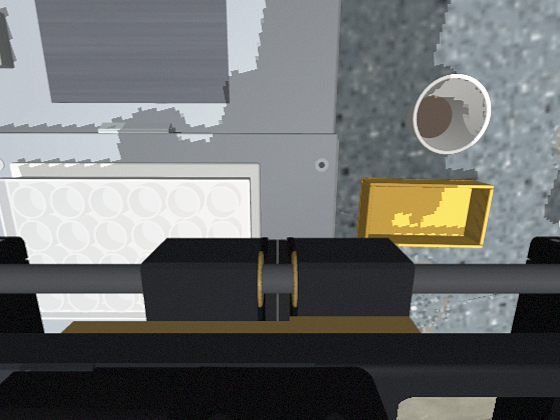

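The plate is now square to the station: its far edge sits at rows 163–165 and its far-right corner at (260,164). I'll measure it against the end stop.

```bash
python3 - <<'E'
from h import *
import pickle,cv2
P=pickle.load(open(f"pics/w6.pkl","rb"))
for u,z in (((260,164),.056),((11,164),.056),((12,8),.047),((16,66),.038),((13,68),.047),((338,133),.051)):print(u,st(ray(P,u,z)).round(1))
p=cv2.imread("pics/w6.png");cv2.imwrite("pics/w6c.png",cv2.resize(p[0:250,0:130],None,fx=2.4*2,fy=2.4*2,interpolation=cv2.INTER_CUBIC)[:600*2:2,::2] if 0 else cv2.resize(p[0:200,0:130],None,fx=3,fy=3,interpolation=cv2.INTER_CUBIC))
E
```

```text
(260, 164) [-15.  -52.6  56. ]
(11, 164) [-15.4  74.1  56. ]
(12, 8) [58.  65.8 47. ]
(16, 66) [34.  76.1 38. ]
(13, 68) [31.4 70.8 47. ]
(338, 133) [  0.3 -92.4  51. ]
```

View pics/w6c.png

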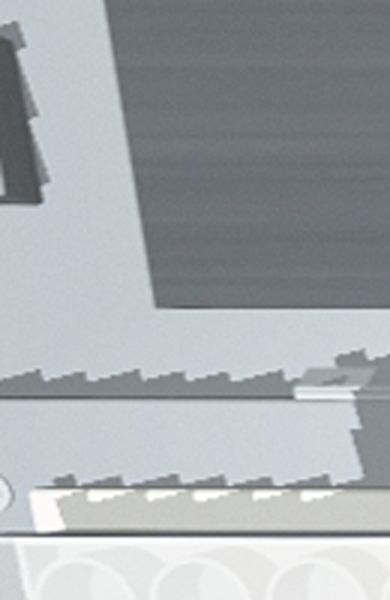

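Request:
arm_command:
  deltas:
    - [[0, 0, 0], [-1, -6, 0], -1]
    - [[0, 0, 0], [-1, -6, 30], -1]
    - [[0, 0, 0], [-1, -6, 60], -0.5]
    - [[0, 0, 0], [-20, 35, 60], 1]
    - [[0, 0, 0], [-40, 80, 60], 1]

```text
t: 5.35
position: [0.4151, -0.1839, 0.1213]
ee_rot: [[-0.984, 0.01, -0.178], [0.178, 0.001, -0.984], [-0.01, -1.0, -0.003]]
force: [-0.4, 1.5, -0.4]
finger_gap: 0.017
```

Request:
arm_command:
  deltas:
    - [[-0.003, 0, 0], [0, 0, 0], 1]
    - [[0, 0.008, 0], [0, 0, 0], 1]
    - [[0, 0.008, 0], [0, 0, 0], 1]
    - [[0, 0.008, 0], [0, 0, 0], 1]

```text
t: 5.75
position: [0.4155, -0.1849, 0.1212]
ee_rot: [[-0.984, 0.003, -0.18], [0.18, 0.002, -0.984], [-0.002, -1.0, -0.002]]
force: [-0.5, -0.1, -0.2]
finger_gap: 0.0481
```

Request:
arm_command:
  deltas:
    - [[0, 0, 0], [0, 0, -10], 1]
    - [[0, 0, 0], [0, 0, -25], 1]
    - [[0, 0, 0], [0, 0, -40], 1]
    - [[0, 0, 0], [0, 0, -52], 1]
    - [[0, 0, 0], [0, 0, -60], 1]

```text
t: 6.25
position: [0.415, -0.1849, 0.0597]
ee_rot: [[-0.984, 0.001, -0.18], [0.18, 0.002, -0.984], [-0.001, -1.0, -0.003]]
force: [0.0, 1.2, -0.8]
finger_gap: 0.0845
```

```bash
python3 snap.py w7 wrist;python3 snap.py s7 side 150,180,400,330
```

```text
6.25 [ 0.415  -0.1849  0.0597] [[-0.9837, 0.0013, -0.1801], [0.1801, 0.0024, -0.9836], [-0.0008, -1.0, -0.0026]] [ 0.03  1.16 -0.8 ] 9.589180846639264
6.3 [ 0.4152 -0.1847  0.0597] [[-0.9837, 0.0014, -0.18], [0.18, 0.0024, -0.9837], [-0.001, -1.0, -0.0026]] [-0.3   1.02 -0.16] 2.0528722877293877
k 3.2
```

View pics/w7.png

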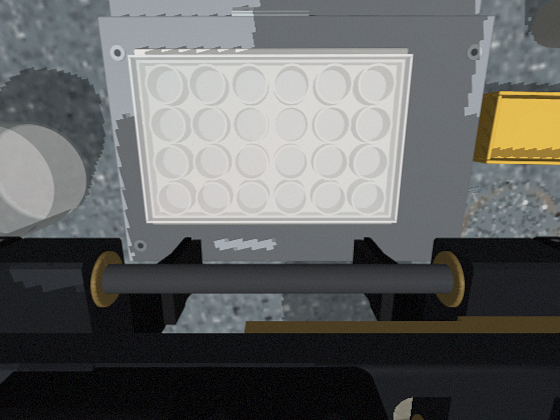

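View pics/s7c.png

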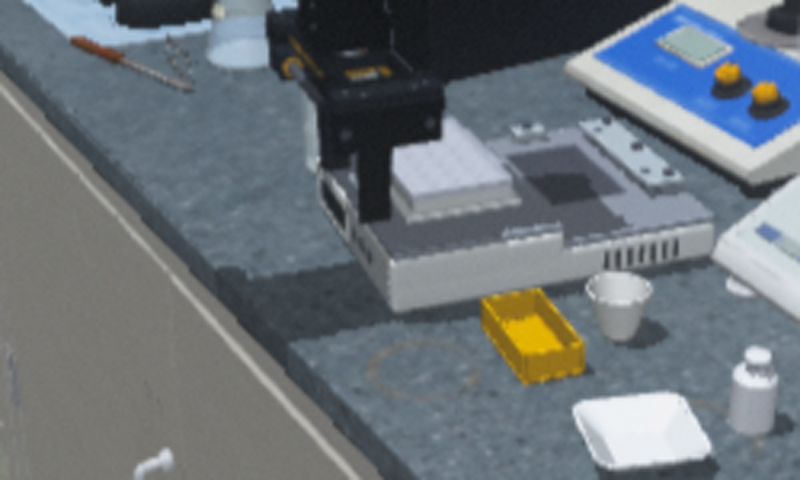

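The fingers stand behind the plate's near edge (row 222), symmetric about it at columns 185 and 365. Now I'll push forward along the station's x axis.

Request:
arm_command:
  deltas:
    - [[0, 0, 0], [6, -1.1, 0.8], 1]
    - [[0, 0, 0], [12, -2.2, 0.8], 1]
    - [[0, 0, 0], [18, -3.3, 0.8], 1]
    - [[0, 0, 0], [24, -4.4, 0.8], 1]
    - [[0, 0, 0], [30, -5.4, 0.8], 1]

```text
t: 6.85
position: [0.4459, -0.1903, 0.0612]
ee_rot: [[-0.984, 0.002, -0.18], [0.18, 0.002, -0.984], [-0.001, -1.0, -0.003]]
force: [-1.9, -0.3, 0.2]
finger_gap: 0.0866
```

Request:
arm_command:
  deltas:
    - [[0, 0, 0], [5, -0.9, 0], 1]
    - [[0, 0, 0], [10, -1.8, 0], 1]
    - [[0, 0, 0], [15, -2.7, 0], 1]
    - [[0, 0, 0], [20, -3.6, 0], 1]
    - [[0, 0, 0], [25, -4.5, 0], 1]

```text
t: 7.35
position: [0.4713, -0.1949, 0.0612]
ee_rot: [[-0.984, 0.002, -0.18], [0.18, 0.002, -0.984], [-0.001, -1.0, -0.002]]
force: [-1.0, 0.1, 0.1]
finger_gap: 0.087
```

```bash
python3 snap.py w8 wrist;python3 -c "
from h import *
from plant import telemetry
print(st(telemetry.get_state()['position']))"
```

```text
7.35 [ 0.4713 -0.1949  0.0612] [[-0.9837, 0.0017, -0.1799], [0.1799, 0.0022, -0.9837], [-0.0013, -1.0, -0.0025]] [-1.    0.12  0.12] 6.992157454395062
[-61.92779733  10.76230566  61.2945813 ]
```

View pics/w8.png

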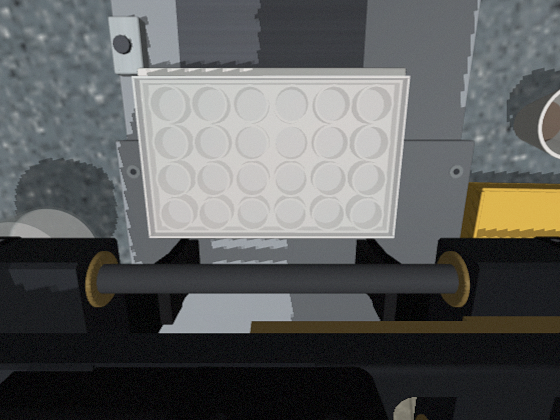

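```bash
python3 - <<'E'
from h import *
import pickle,cv2
P=pickle.load(open(f"pics/w8.pkl","rb"))
for n,u,z in (("plFL",(138,70),.056),("plFR",(407,69),.056),("NL",(150,237),.058),("NR",(396,236),.058),("stop top FR",(138,73),.047),("stop top BR",(134,16),.047),("foot BR",(144,16),.038),("EL",(117,141),.051),("ER",(474,141),.051)):print(n,st(ray(P,u,z)).round(1))
p=cv2.imread("pics/w8.png");cv2.imwrite("pics/w8c.png",cv2.resize(p[0:160,90:230],None,fx=3.7,fy=3.7,interpolation=cv2.INTER_CUBIC))
E
```

```text
plFL [33.3 75.3 56. ]
plFR [ 33.5 -51.9  56. ]
NL [-49.7  77.5  58. ]
NR [-49.1 -53.9  58. ]
stop top FR [33.4 79.2 47. ]
stop top BR [58.8 78.2 47. ]
foot BR [61.6 76.9 38. ]
EL [ 0.2 92.1 51. ]
ER [  0.1 -91.8  51. ]
```

View pics/w8c.png

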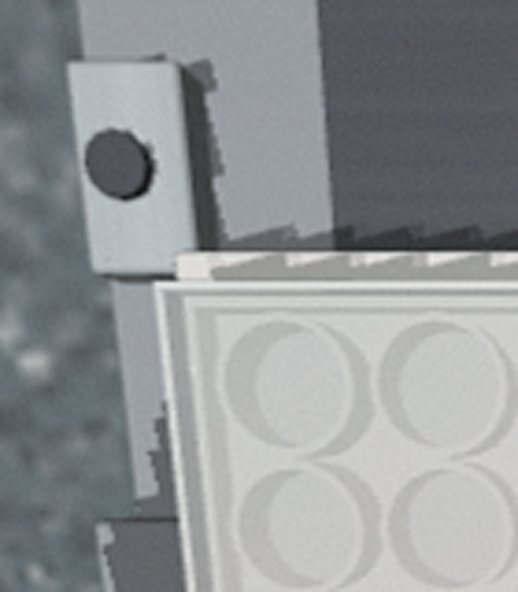

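The left end has about 1.5 mm clearance to the stop: the skirt corner is at crop (177,253) and the stop corner at (195,270). I'll continue through the tip-over.

Request:
arm_command:
  deltas:
    - [[0, 0, 0], [4, -0.8, 0], 1]
    - [[0, 0, 0], [8, -1.5, 0], 1]
    - [[0, 0, 0], [12, -2.2, 0], 1]
    - [[0, 0, 0], [16, -2.9, 0], 1]
    - [[0, 0, 0], [20, -3.6, 0], 1]

```text
t: 7.9
position: [0.4924, -0.1986, 0.0613]
ee_rot: [[-0.984, 0.003, -0.18], [0.18, 0.002, -0.984], [-0.002, -1.0, -0.003]]
force: [-1.3, -0.4, 0.4]
finger_gap: 0.0872
```

```bash
python3 snap.py w9 wrist;python3 snap.py s9 side 200,180,400,300
```

```text
7.9 [ 0.4924 -0.1986  0.0613] [[-0.9837, 0.0025, -0.1797], [0.1797, 0.0021, -0.9837], [-0.0021, -1.0, -0.0026]] [-1.27 -0.44  0.4 ] 5.777111769805082
7.95 [ 0.493  -0.1987  0.0614] [[-0.9837, 0.0032, -0.1795], [0.1796, 0.002, -0.9837], [-0.0028, -1.0, -0.0026]] [0.11 0.15 0.67] 0.7432297244275087
k 4.0
```

View pics/w9.png

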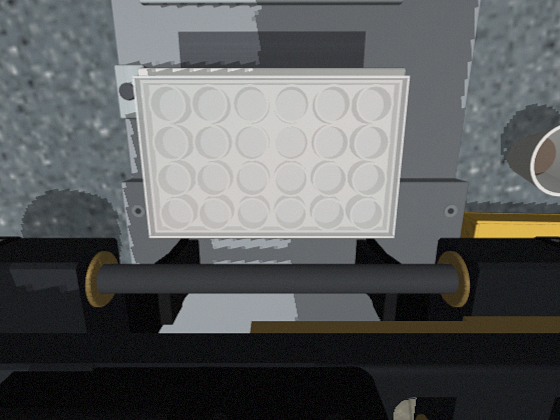

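View pics/s9c.png

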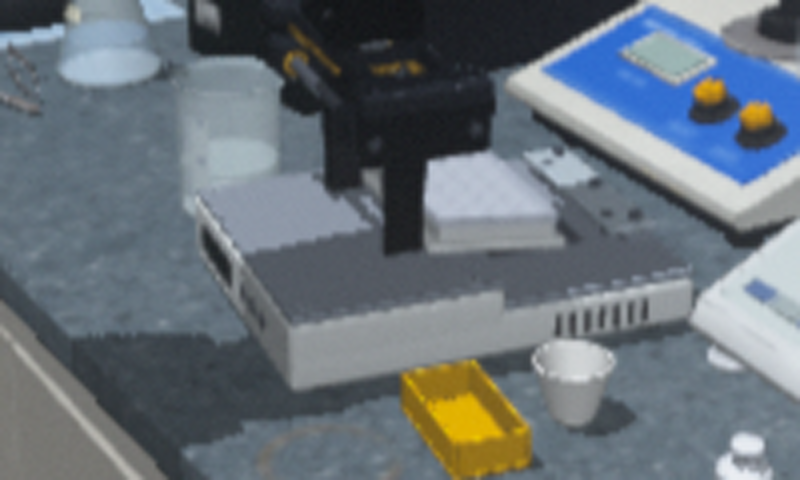

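The plate is still flat because friction at the fingers is holding its near edge down. I'll back off a little to let it tip.

Request:
arm_command:
  deltas:
    - [[0, 0, 0], [-3, 0.5, 0], 1]
    - [[0, 0, 0], [-6, 1, 0], 1]
    - [[0, 0, 0], [-6, 1, 0], 1]
    - [[0, 0, 0], [-6, 1, 0], 1]

```text
t: 8.4
position: [0.4866, -0.1976, 0.0615]
ee_rot: [[-0.984, 0.003, -0.18], [0.18, 0.002, -0.984], [-0.003, -1.0, -0.003]]
force: [-0.2, -0.1, 0.2]
finger_gap: 0.0869
```

```bash
python3 snap.py w10 wrist;python3 snap.py s10 side 200,180,400,300
```

```text
8.4 [ 0.4866 -0.1976  0.0615] [[-0.9837, 0.0033, -0.1797], [0.1797, 0.002, -0.9837], [-0.0029, -1.0, -0.0025]] [-0.18 -0.07  0.17] 0.40240512856272437
8.45 [ 0.4867 -0.1976  0.0614] [[-0.9837, 0.0033, -0.1796], [0.1796, 0.002, -0.9837], [-0.0029, -1.0, -0.0026]] [ 0.1  -0.65 -0.42] 0.17153637869661015
k 4.0
```

View pics/w10.png

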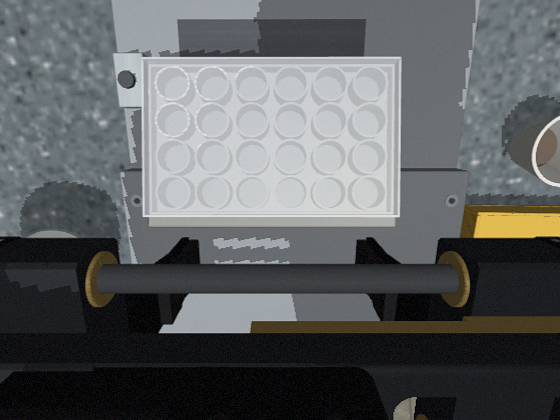

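View pics/s10c.png

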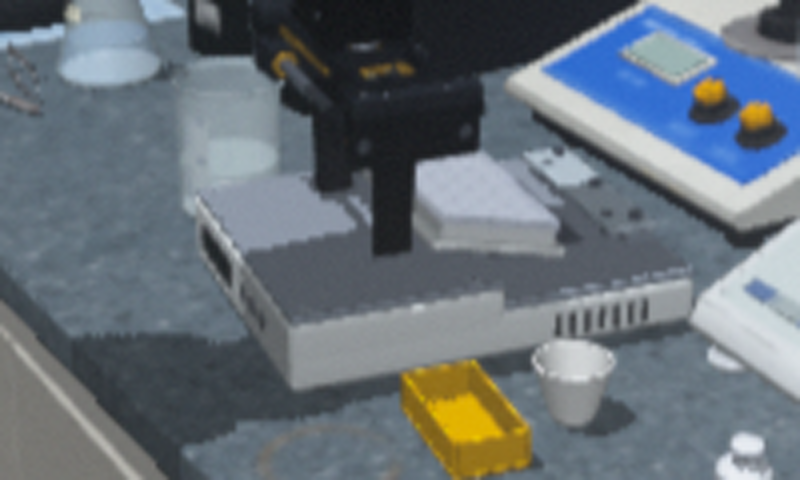

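The plate tipped down into the nest beside the end stop. I'll keep pushing towards the lip.

Request:
arm_command:
  deltas:
    - [[0, 0, 0], [4, -0.7, 0], 1]
    - [[0, 0, 0], [8, -1.5, 0], 1]
    - [[0, 0, 0], [12, -2.2, 0], 1]
    - [[0, 0, 0], [16, -2.9, 0], 1]
    - [[0, 0, 0], [20, -3.6, 0], 1]

```text
t: 9.0
position: [0.5072, -0.2012, 0.0613]
ee_rot: [[-0.984, 0.003, -0.179], [0.179, 0.002, -0.984], [-0.003, -1.0, -0.003]]
force: [0.3, 0.3, -0.0]
finger_gap: 0.0869
```

Request:
arm_command:
  deltas:
    - [[0, 0, 0], [2, -0.4, 0], 1]
    - [[0, 0, 0], [4, -0.7, 0], 1]
    - [[0, 0, 0], [6, -1.1, 0], 1]
    - [[0, 0, 0], [8, -1.5, 0], 1]
    - [[0, 0, 0], [10, -1.8, 0], 1]

```text
t: 9.5
position: [0.5173, -0.203, 0.0614]
ee_rot: [[-0.984, 0.003, -0.18], [0.18, 0.002, -0.984], [-0.003, -1.0, -0.003]]
force: [-0.6, 0.9, -0.2]
finger_gap: 0.0869
```

```bash
python3 snap.py w11 wrist;python3 snap.py s11 side 200,180,400,300
```

```text
9.5 [ 0.5173 -0.203   0.0614] [[-0.9837, 0.0032, -0.1796], [0.1796, 0.0022, -0.9837], [-0.0027, -1.0, -0.0027]] [-0.55  0.88 -0.22] 2.898634932071356
9.55 [ 0.5175 -0.2031  0.0614] [[-0.9837, 0.0034, -0.1795], [0.1795, 0.0021, -0.9838], [-0.003, -1.0, -0.0027]] [-0.77  0.42 -0.18] 0.41524722839214356
k 4.0
```

View pics/w11.png

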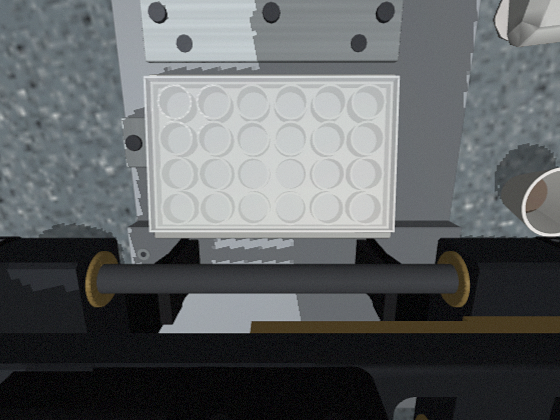

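View pics/s11c.png

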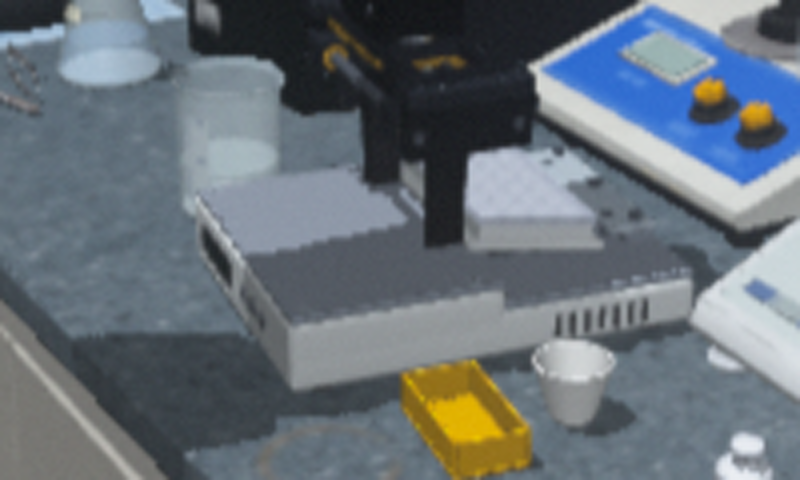

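The plate is square, with its lid's far edge at row 75 and the lip front at row 62, so about 9 mm remains. I'll go slowly and watch the force.

Request:
arm_command:
  deltas:
    - [[0, 0, 0], [1.5, -0.3, 0], 1]
    - [[0, 0, 0], [3, -0.6, 0], 1]
    - [[0, 0, 0], [4.5, -0.8, 0], 1]
    - [[0, 0, 0], [6, -1.1, 0], 1]

```text
t: 10.0
position: [0.5235, -0.2042, 0.0614]
ee_rot: [[-0.984, 0.003, -0.18], [0.18, 0.002, -0.984], [-0.003, -1.0, -0.003]]
force: [-0.9, 0.8, -0.2]
finger_gap: 0.0873
```

Request:
arm_command:
  deltas:
    - [[0, 0, 0], [1, -0.2, 0], 1]
    - [[0, 0, 0], [2, -0.4, 0], 1]

```text
t: 10.2
position: [0.5258, -0.2046, 0.0615]
ee_rot: [[-0.984, 0.004, -0.179], [0.18, 0.002, -0.984], [-0.003, -1.0, -0.003]]
force: [-1.2, -0.9, -0.4]
finger_gap: 0.0872
```

```bash
python3 snap.py w12 wrist
```

```text
10.2 [ 0.5258 -0.2046  0.0615] [[-0.9838, 0.0037, -0.1795], [0.1795, 0.0021, -0.9838], [-0.0033, -1.0, -0.0027]] [-1.25 -0.94 -0.36] 1.5130145387741887
```

View pics/w12.png

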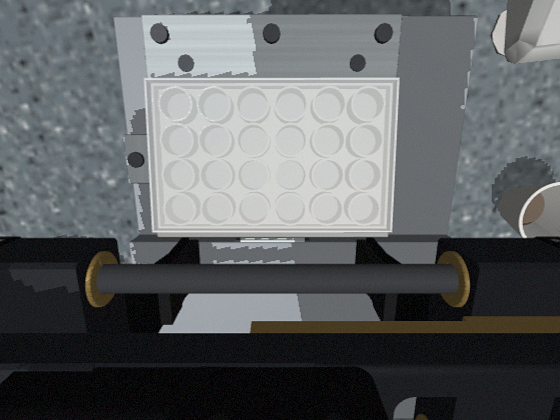

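Request:
arm_command:
  deltas:
    - [[0, 0, 0], [1, -0.2, 0], 1]
    - [[0, 0, 0], [1, -0.2, 0], 1]

```text
t: 10.45
position: [0.527, -0.2049, 0.0615]
ee_rot: [[-0.984, 0.004, -0.179], [0.179, 0.002, -0.984], [-0.004, -1.0, -0.003]]
force: [-0.3, 0.5, 0.4]
finger_gap: 0.0867
```

Request:
arm_command:
  deltas:
    - [[0, 0, 0], [1, -0.2, 0], 1]
    - [[0, 0, 0], [1, -0.2, 0], 1]

```text
t: 10.65
position: [0.5282, -0.2051, 0.0616]
ee_rot: [[-0.984, 0.004, -0.179], [0.179, 0.002, -0.984], [-0.004, -1.0, -0.003]]
force: [-0.8, 0.3, 1.3]
finger_gap: 0.0871
```

Request:
arm_command:
  deltas:
    - [[0, 0, 0], [1, -0.2, 0], 1]
    - [[0, 0, 0], [1, -0.2, 0], 1]

```text
t: 10.85
position: [0.5293, -0.2053, 0.0617]
ee_rot: [[-0.984, 0.004, -0.179], [0.179, 0.002, -0.984], [-0.004, -1.0, -0.003]]
force: [0.4, -0.6, 0.4]
finger_gap: 0.0871
```

```bash
python3 snap.py w13 wrist 100,0,480,250; python3 snap.py t13 top 260,140,380,240;python3 snap.py s13 side 220,180,400,300
```

```text
10.85 [ 0.5293 -0.2053  0.0617] [[-0.9838, 0.0043, -0.1795], [0.1795, 0.0019, -0.9838], [-0.0039, -1.0, -0.0026]] [ 0.37 -0.63  0.42] 0.13538878838106172
k 2.1052631578947367
10.9 [ 0.5293 -0.2053  0.0617] [[-0.9838, 0.0043, -0.1794], [0.1794, 0.0019, -0.9838], [-0.0039, -1.0, -0.0027]] [-0.2  -0.12  0.82] 0.1324884769153268
k 6.0
10.95 [ 0.5292 -0.2053  0.0617] [[-0.9838, 0.0043, -0.1795], [0.1795, 0.0018, -0.9838], [-0.0039, -1.0, -0.0026]] [ 0.09  0.46 -0.51] 0.11946076447987503
k 4.444444444444445
```

View pics/w13c.png

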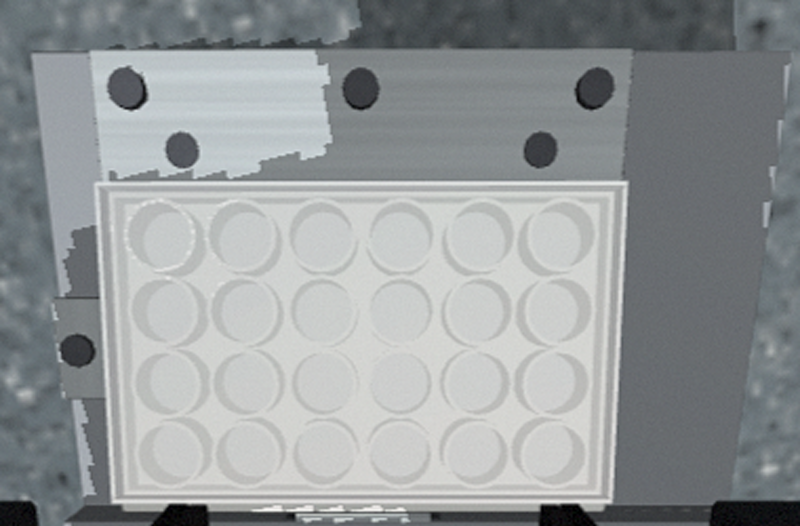

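View pics/t13c.png

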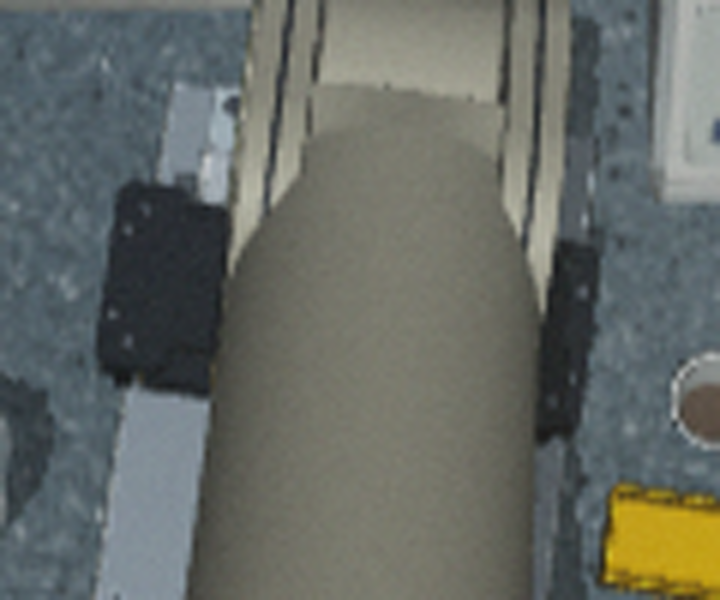

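View pics/s13c.png

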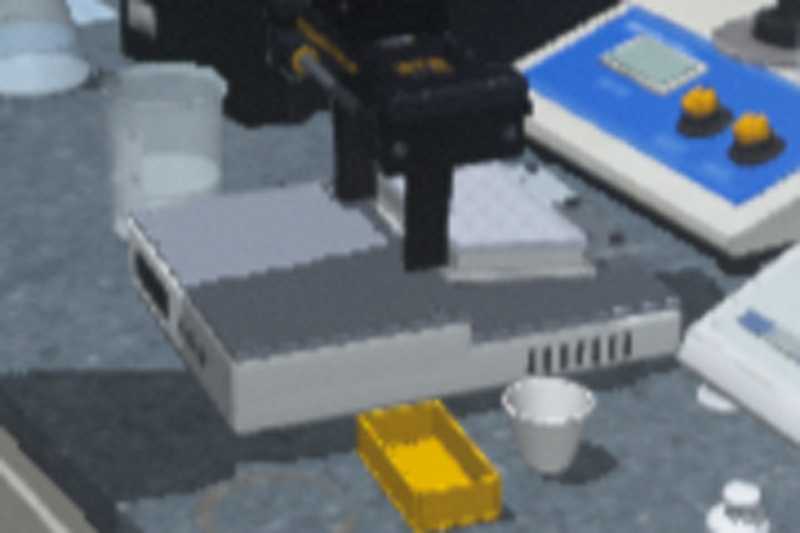

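```bash
python3 - <<'E'
from h import *
import pickle,cv2
P=pickle.load(open("pics/w13.pkl","rb"));k=2.105
for n,u,z in (("stepL",(85,507),.051),("stepR",(690,507),.051),("skirt NL",(122,510),.055),("skirt NR",(605,510),.055),("lidNL",(115,502),.07),("lidNR",(611,500),.07),("lidFL",(98,183),.06),("lidFR",(627,183),.06),("BL",(33,52),.038),("BR",(790,52),.038),("lipBL",(92,50),.05),("lipBR",(631,49),.05)):print(n,st(ray(P,(100+u[0]/k,u[1]/k),z)).round(1))
d=np.load("pics/w13.npy")
for v in (95,120,150,180,205,225):
  u=270;z=d[v,u];c=np.array([(u-P["cx"])/P["fx"]*z,(v-P["cy"])/P["fy"]*z,z]);print(v,st(P["R"].T@(c-P["t"])).round(1))
p=cv2.imread("pics/w13.png");cv2.imwrite("pics/w13d.png",cv2.resize(p[215:265,140:420],None,fx=2.8,fy=2.8*1,interpolation=cv2.INTER_CUBIC))
E
```

```text
stepL [ 4.3 86.4 51. ]
stepR [  4.3 -74.9  51. ]
skirt NL [ 4.9 75.  55. ]
skirt NR [  5.  -50.9  55. ]
lidNL [12.5 70.3 70. ]
lidNR [ 13.1 -46.5  70. ]
lidFL [84.3 70.8 60. ]
lidFR [ 84.2 -47.1  60. ]
BL [116.9  92.2  38. ]
BR [116.6 -91.7  38. ]
lipBL [113.8  73.2  50. ]
lipBR [113.8 -48.9  50. ]
95 [80.6 12.9 60.3]
120 [69.3 12.9 60. ]
150 [55.3 13.  62.8]
180 [40.8 13.  64. ]
205 [28.6 13.1 65.9]
225 [18.7 13.1 67.3]
```

View pics/w13d.png

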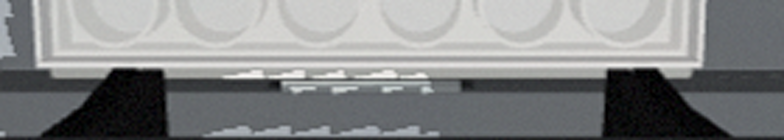

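The lid plane shows the near edge now rests about 11 mm above the nest floor, on the catch ramp, and in front of the step. The fingertips are barely at skirt height, so I'll back off, lower 1.8 mm and push to confirm contact with the dowels.

Request:
arm_command:
  deltas:
    - [[0, 0, 0], [-4, 0.7, 0], 1]
    - [[0, 0, 0], [-4, 0.7, -1.8], 1]
    - [[0, 0, 0], [-2, 0.4, -1.8], 1]
    - [[0, 0, 0], [0, 0, -1.8], 1]
    - [[0, 0, 0], [0.5, -0.1, -1.8], 1]

```text
t: 11.5
position: [0.5263, -0.205, 0.0594]
ee_rot: [[-0.984, -0.004, -0.18], [0.18, 0.003, -0.984], [0.004, -1.0, -0.002]]
force: [-19.0, 5.9, 17.7]
finger_gap: 0.0872
```

Request:
arm_command:
  deltas:
    - [[0, 0, 0], [1, -0.2, 0], 1]
    - [[0, 0, 0], [1, -0.2, 0], 1]

```text
t: 11.7
position: [0.5261, -0.2049, 0.0595]
ee_rot: [[-0.984, -0.006, -0.18], [0.18, 0.003, -0.984], [0.007, -1.0, -0.002]]
force: [-7.9, 3.3, 9.6]
finger_gap: 0.0871
```

Request:
arm_command:
  deltas:
    - [[0, 0, 0], [1, -0.2, 0], 1]
    - [[0, 0, 0], [1, -0.2, 0], 1]

```text
t: 11.9
position: [0.5261, -0.2049, 0.0596]
ee_rot: [[-0.984, -0.009, -0.18], [0.18, 0.004, -0.984], [0.009, -1.0, -0.002]]
force: [-5.9, 2.7, 7.3]
finger_gap: 0.0869
```

```bash
python3 - <<'E'
from h import *
from plant import imaging
P=imaging.camera_params("top");d=np.load("pics/top0.npy")
for u,v in((374,165),(374,140),(374,120),(380,60),(379,200),(390,150)):
  z=d[v,u];c=np.array([(u-P["cx"])/P["fx"]*z,(v-P["cy"])/P["fy"]*z,z]);print((u,v),st(P["R"].T@(c-P["t"])).round(0))
E
```

```text
(374, 165) [ 113. -128.   46.]
(374, 140) [ 170. -117.   76.]
(374, 120) [ 210. -107.  109.]
(380, 60) [326. -95. 202.]
(379, 200) [  28. -153.   25.]
(390, 150) [ 154. -163.   61.]
```

Request:
arm_command:
  deltas:
    - [[0, 0, 0], [-6, 1, 2], 1]
    - [[0, 0, 0], [-8, 1.4, 20], 0]
    - [[0, 0, 0], [-8, 1.4, 60], -1]
    - [[0, 0, 0], [10, -30, 60], -1]
    - [[0, 0, 0], [25, -60, 60], -1]

```text
t: 12.4
position: [0.5524, -0.2656, 0.1215]
ee_rot: [[-0.984, -0.006, -0.179], [0.179, 0.002, -0.984], [0.006, -1.0, -0.001]]
force: [-0.4, -0.5, -0.2]
finger_gap: 0.0628
```

Request:
arm_command:
  deltas:
    - [[0, 0, 0], [12, -26, 0], -1]
    - [[0, 0, 0], [12, -26, 0], -1]
    - [[0, 0, 0], [12, -26, 0], -1]
    - [[0, 0, 0], [12, -26, 0], -1]
    - [[0, 0, 0], [12, -26, -10], -1]

```text
t: 12.9
position: [0.5652, -0.2908, 0.1126]
ee_rot: [[-0.984, -0.004, -0.178], [0.178, 0.001, -0.984], [0.004, -1.0, -0.0]]
force: [0.0, 0.6, -0.1]
finger_gap: 0.023
```

Request:
arm_command:
  deltas:
    - [[0, 0, 0], [0, 0, -15], -1]
    - [[0, 0, 0], [0, 0, -30], -1]
    - [[0, 0, 0], [0, 0, -45], -1]
    - [[0, 0, 0], [0, 0, -55], -1]
    - [[0, 0, 0], [0, 0, -61], -1]

```text
t: 13.4
position: [0.5646, -0.2905, 0.0499]
ee_rot: [[-0.984, -0.005, -0.178], [0.178, 0.002, -0.984], [0.006, -1.0, -0.001]]
force: [0.3, 0.2, 0.3]
finger_gap: 0.0006
```

```bash
python3 snap.py w14 wrist; python3 snap.py s14 side 220,180,400,300
```

```text
13.4 [ 0.5646 -0.2905  0.0499] [[-0.9841, -0.0053, -0.1776], [0.1776, 0.0019, -0.9841], [0.0055, -1.0, -0.001]] [0.27 0.23 0.29] 5.343178075655045
13.45 [ 0.5644 -0.2905  0.0495] [[-0.9841, -0.0057, -0.1776], [0.1776, 0.0022, -0.9841], [0.006, -1.0, -0.0011]] [-1.41  0.16 -0.19] 1.4859960830243033
k 4.444444444444445
```

View pics/w14.png

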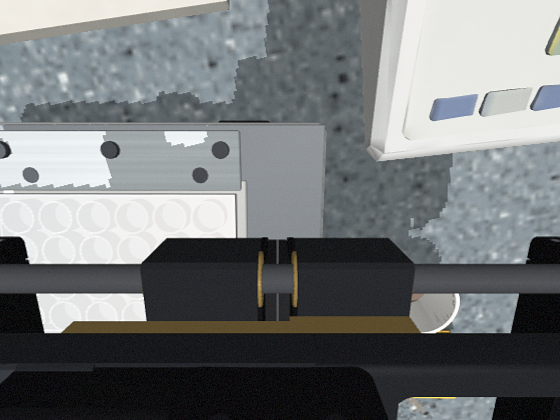

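View pics/s14c.png

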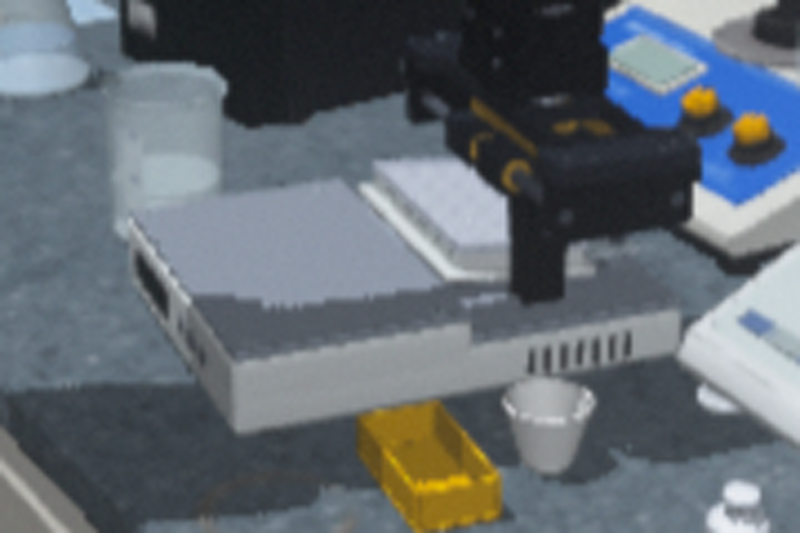

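The fingers are in the nest, right of the plate (whose right skirt edge is near column 245), clear of the balance and crucible. I'll nudge left.

Request:
arm_command:
  deltas:
    - [[0, 0, 0], [0.3, 2, 0], -1]
    - [[0, 0, 0], [0.7, 4, 0], -1]
    - [[0, 0, 0], [1, 6, 0], -1]
    - [[0, 0, 0], [1, 6, 0], -1]

```text
t: 13.9
position: [0.5661, -0.2841, 0.0509]
ee_rot: [[-0.984, -0.004, -0.177], [0.177, 0.002, -0.984], [0.005, -1.0, -0.001]]
force: [-0.0, -0.8, -0.2]
finger_gap: 0.0007
```

Request:
arm_command:
  deltas:
    - [[0, 0, 0], [0.2, 1, 0], -1]
    - [[0, 0, 0], [0.2, 1, 0], -1]

```text
t: 14.1
position: [0.5663, -0.2834, 0.0512]
ee_rot: [[-0.984, -0.004, -0.177], [0.177, 0.001, -0.984], [0.004, -1.0, -0.0]]
force: [-1.1, -1.0, 0.9]
finger_gap: 0.0004
```

Request:
arm_command:
  deltas:
    - [[0, 0, 0], [0.2, 1, 0], -1]
    - [[0, 0, 0], [0.2, 1, 0], -1]

```text
t: 14.3
position: [0.5663, -0.2833, 0.0513]
ee_rot: [[-0.984, -0.004, -0.178], [0.178, 0.0, -0.984], [0.004, -1.0, 0.001]]
force: [0.3, -4.8, 0.2]
finger_gap: 0.0007
```

Request:
arm_command:
  deltas:
    - [[0, 0, 0], [0.2, 1, 0], -1]
    - [[0, 0, 0], [0.2, 1.2, 0], -1]

```text
t: 14.5
position: [0.5662, -0.2832, 0.0513]
ee_rot: [[-0.984, -0.004, -0.179], [0.179, -0.001, -0.984], [0.004, -1.0, 0.002]]
force: [-0.8, -6.1, -0.4]
finger_gap: 0.0003
```

```bash
python3 snap.py w15 wrist; python3 snap.py t15 top 260,140,380,240
```

```text
14.5 [ 0.5662 -0.2832  0.0513] [[-0.9839, -0.0043, -0.1787], [0.1787, -0.0011, -0.9839], [0.0041, -1.0, 0.0019]] [-0.83 -6.1  -0.41] 0.19405390660852984
14.55 [ 0.5662 -0.2832  0.0513] [[-0.9839, -0.0042, -0.1787], [0.1787, -0.0011, -0.9839], [0.0039, -1.0, 0.0019]] [ 0.15 -6.69 -0.42] 0.0946676175090253
k 6.0
```

View pics/w15.png

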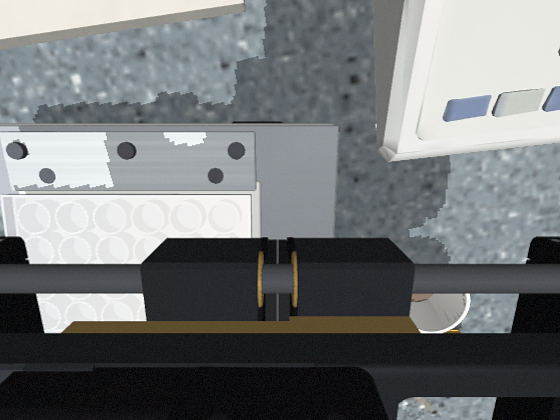

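View pics/t15c.png

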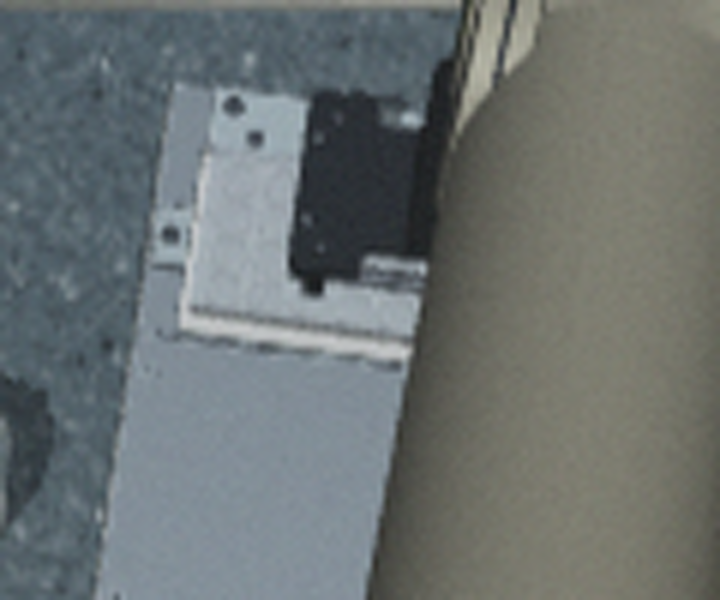

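The left skirt now bears on the end stop: in the top crop they touch at (190,235), and the resistance was 6 N with no further motion. Next I'll press the near edge down.

Request:
arm_command:
  deltas:
    - [[0, 0, 0], [-1, -6, 0], -1]
    - [[0, 0, 0], [-1, -6, 30], -1]
    - [[0, 0, 0], [-1, -6, 60], -1]
    - [[0, 0, 0], [-10, 30, 60], -1]
    - [[0, 0, 0], [-20, 70, 60], -1]

```text
t: 15.1
position: [0.5465, -0.2132, 0.1122]
ee_rot: [[-0.983, -0.002, -0.181], [0.181, -0.001, -0.983], [0.002, -1.0, 0.002]]
force: [0.3, 1.1, -0.4]
finger_gap: 0.0005
```

Request:
arm_command:
  deltas:
    - [[0, 0, 0], [0, 0, -8], -1]
    - [[0, 0, 0], [0, 0, -16], -1]
    - [[0, 0, 0], [0, 0, -24], -1]
    - [[0, 0, 0], [0, 0, -28], -1]

```text
t: 15.5
position: [0.546, -0.2141, 0.0828]
ee_rot: [[-0.983, -0.004, -0.182], [0.182, -0.0, -0.983], [0.004, -1.0, 0.001]]
force: [-0.1, -0.3, 0.7]
finger_gap: 0.0003
```

```bash
python3 snap.py w16 wrist; python3 snap.py s16 side 220,180,400,300;python3 -c "
from h import *
from plant import telemetry
print(st(telemetry.get_state()['position']))"
```

```text
15.5 [ 0.546  -0.2141  0.0828] [[-0.9832, -0.0038, -0.1824], [0.1824, -0.0005, -0.9832], [0.0036, -1.0, 0.0012]] [-0.1  -0.26  0.66] 3.8410298137893797
15.55 [ 0.5458 -0.2139  0.0824] [[-0.9832, -0.0043, -0.1823], [0.1823, -0.0002, -0.9833], [0.0042, -1.0, 0.001]] [-0.74 -0.12 -0.84] 1.0325247461910128
k 4.444444444444445
[14.13352972  5.35189631 83.01282174]
```

View pics/w16.png

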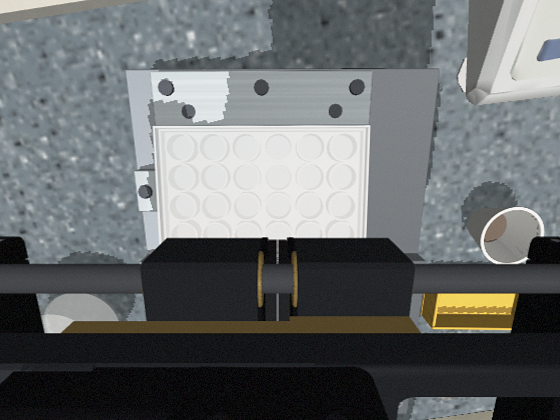

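View pics/s16c.png

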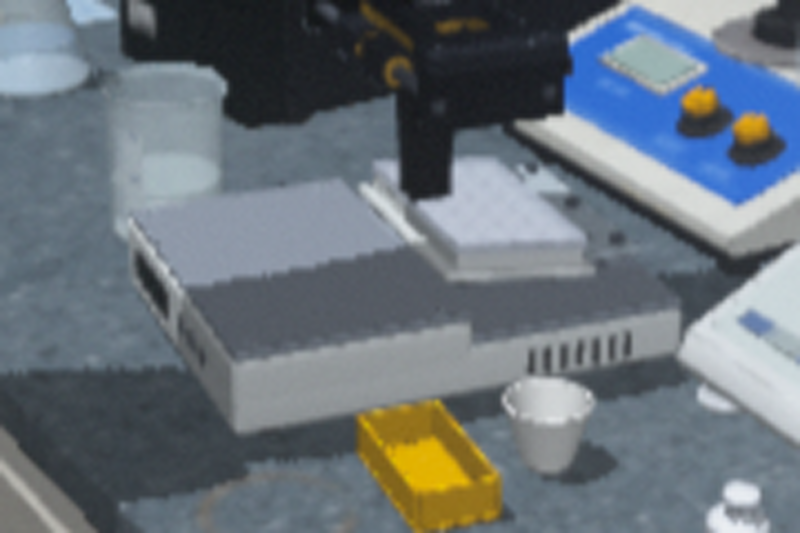

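The fingertips are about 5 mm above the lid's near edge. Pressing slowly now.

Request:
arm_command:
  deltas:
    - [[0, 0, 0], [0, 0, -2], -1]
    - [[0, 0, 0], [0, 0, -4], -1]
    - [[0, 0, 0], [0, 0, -6], -1]
    - [[0, 0, 0], [0, 0, -7], -1]

```text
t: 16.0
position: [0.546, -0.2138, 0.0759]
ee_rot: [[-0.983, -0.004, -0.182], [0.182, -0.0, -0.983], [0.004, -1.0, 0.001]]
force: [0.3, 0.1, 1.5]
finger_gap: 0.0008
```

Request:
arm_command:
  deltas:
    - [[0, 0, 0], [0, 0, -1], -1]
    - [[0, 0, 0], [0, 0, -2], -1]

```text
t: 16.2
position: [0.5458, -0.2139, 0.0742]
ee_rot: [[-0.983, -0.004, -0.182], [0.182, -0.0, -0.983], [0.004, -1.0, 0.001]]
force: [-3.4, 0.0, 5.3]
finger_gap: 0.0008
```

Request:
arm_command:
  deltas:
    - [[0, 0, 0], [0, 0, -1], -1]
    - [[0, 0, 0], [0, 0, -2], -1]

```text
t: 16.4
position: [0.5455, -0.2138, 0.0727]
ee_rot: [[-0.983, -0.005, -0.182], [0.182, -0.001, -0.983], [0.005, -1.0, 0.002]]
force: [-6.4, 2.3, 14.2]
finger_gap: 0.0004
```

Request:
arm_command:
  deltas:
    - [[0, 0, 0], [0, 0, -1], -1]
    - [[0, 0, 0], [0, 0, -2], -1]

```text
t: 16.6
position: [0.5456, -0.2139, 0.0708]
ee_rot: [[-0.983, -0.005, -0.182], [0.182, -0.001, -0.983], [0.004, -1.0, 0.002]]
force: [-0.2, -0.2, 1.0]
finger_gap: 0.0003
```

Request:
arm_command:
  deltas:
    - [[0, 0, 0], [0, 0, -1], -1]
    - [[0, 0, 0], [0, 0, -2], -1]

```text
t: 16.8
position: [0.5456, -0.2138, 0.0686]
ee_rot: [[-0.983, -0.005, -0.182], [0.182, -0.001, -0.983], [0.005, -1.0, 0.001]]
force: [-0.3, -0.1, 0.7]
finger_gap: 0.0003
```

It snapped: the force fell from 14 N to 1 N. I'll follow it down to confirm it is seated.

Request:
arm_command:
  deltas:
    - [[0, 0, 0], [0, 0, -1], -1]
    - [[0, 0, 0], [0, 0, -2], -1]
    - [[0, 0, 0], [0, 0, -3], -1]

```text
t: 17.1
position: [0.5457, -0.2139, 0.0665]
ee_rot: [[-0.983, -0.005, -0.182], [0.182, -0.001, -0.983], [0.005, -1.0, 0.002]]
force: [-7.7, 2.3, 18.5]
finger_gap: 0.0003
```

Request:
arm_command:
  deltas:
    - [[0, 0, 0], [0, 0, -1], -1]
    - [[0, 0, 0], [0, 0, -1.5], -1]

```text
t: 17.3
position: [0.5457, -0.2138, 0.0664]
ee_rot: [[-0.983, -0.005, -0.182], [0.182, -0.001, -0.983], [0.005, -1.0, 0.002]]
force: [-9.5, 3.2, 21.1]
finger_gap: 0.0004
```

Request:
arm_command:
  deltas:
    - [[0, 0, 0], [0, 0, 10], -1]
    - [[0, 0, 0], [-20, 4, 50], -1]
    - [[0, 0, 0], [-60, 8, 90], -1]
    - [[0, 0, 0], [-100, 15, 110], -1]
    - [[0, 0, 0], [-100, 15, 110], -1]

```text
t: 17.8
position: [0.4438, -0.1995, 0.1804]
ee_rot: [[-0.983, -0.001, -0.184], [0.184, -0.005, -0.983], [0.0, -1.0, 0.005]]
force: [0.3, 0.2, -0.2]
finger_gap: 0.0005
```

Request:
arm_command:
  deltas:
    - [[0, 0, 0], [0, 0, 0], -1]
    - [[0, 0, 0], [0, 0, 0], -1]
    - [[0, 0, 0], [0, 0, 0], -1]

```text
t: 18.1
position: [0.4442, -0.1992, 0.1796]
ee_rot: [[-0.983, -0.002, -0.183], [0.183, -0.004, -0.983], [0.001, -1.0, 0.005]]
force: [-0.6, -0.6, -0.1]
finger_gap: 0.0004
```

```bash
python3 snap.py w17 wrist 140,0,370,200; python3 snap.py s17 side 220,180,400,300; python3 snap.py t17 top
```

```text
18.1 [ 0.4442 -0.1992  0.1796] [[-0.9831, -0.0019, -0.1833], [0.1833, -0.0044, -0.983], [0.001, -1.0, 0.0046]] [-0.62 -0.57 -0.05] 0.5149484543388524
k 3.0
18.15 [ 0.4442 -0.1992  0.1795] [[-0.9831, -0.0021, -0.1832], [0.1832, -0.0042, -0.9831], [0.0013, -1.0, 0.0045]] [ 0.17 -0.39 -1.04] 0.11898893246031704
k 4.444444444444445
18.2 [ 0.4441 -0.1991  0.1795] [[-0.9831, -0.0023, -0.1832], [0.1832, -0.0041, -0.9831], [0.0015, -1.0, 0.0044]] [-0.41  0.12  0.11] 0.14926298975663504
```

View pics/w17c.png

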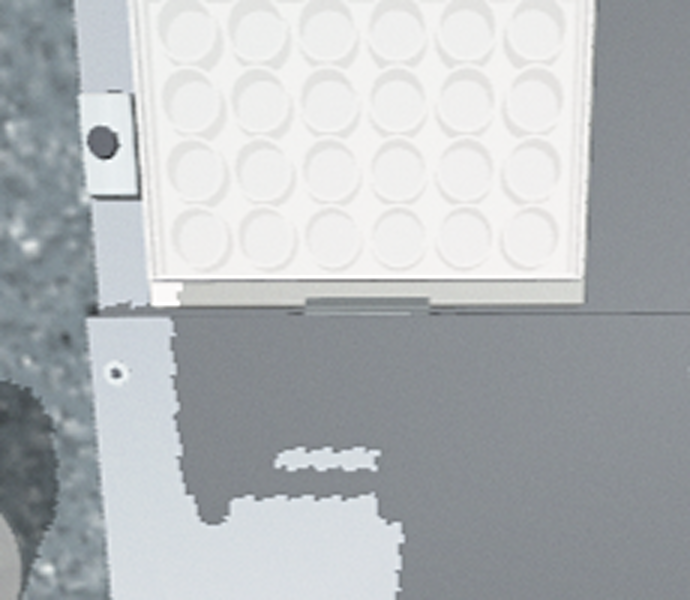

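View pics/t17.png

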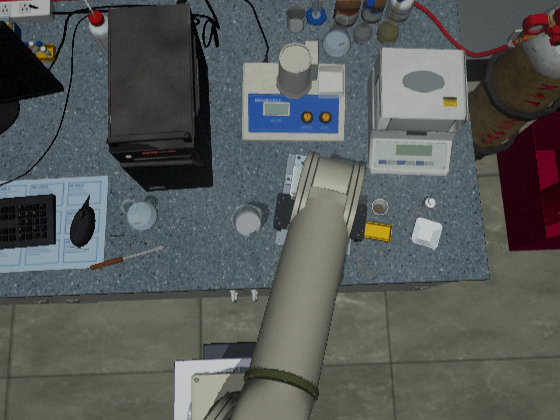

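The catch now overlaps the near skirt at crop (305–430, 297–315), and the skirt is square to the step. I'll check the numbers.

```bash
python3 - <<'E'
from h import *
import pickle,cv2
P=pickle.load(open("pics/w17.pkl","rb"));k=3.
for n,u,z in (("step mid",(500,313),.051),("stepL",(90,317),.051),("skirt NL",(152,305),.043),("skirt NR",(583,302),.043),("skirt left@stop row",(138,195),.043),("stopTopFR",(135.5,194),.047),("stopTopBR",(130.5,93),.047),("lidNL",(152,279),.058),("lidNR",(584,277),.058)):print(n,st(ray(P,(140+u[0]/k,u[1]/k),z)).round(1))
d=np.load("pics/w17.npy")
pts=[]
for v in range(5,88,4):
  for u in range(200,325,6):
    z=d[v,u];c=np.array([(u-P["cx"])/P["fx"]*z,(v-P["cy"])/P["fy"]*z,z]);pts.append(st(P["R"].T@(c-P["t"])))
p=np.array(pts);A=np.c_[p[:,:2],np.ones(len(p))];r=np.linalg.lstsq(A,p[:,2],rcond=None)[0];print("lid slope",r[:2],"z mid",p[:,2].mean())
pc=cv2.imread("pics/w17.png");cv2.imwrite("pics/w17d.png",cv2.resize(pc[20:110,155:215],None,fx=6.5,fy=6.5,interpolation=cv2.INTER_CUBIC))
E
```

```text
step mid [  0.1 -26.1  51. ]
stepL [-0.5 91.5 51. ]
skirt NL [ 3.3 75.6 43. ]
skirt NR [  3.6 -51.2  43. ]
skirt left@stop row [33.2 77.3 43. ]
stopTopFR [32.7 77.  47. ]
stopTopBR [58.3 76.3 47. ]
lidNL [ 9.  71.2 58. ]
lidNR [  9.1 -48.6  58. ]
lid slope [-0.12839087 -0.00909751] z mid 58.72550122298279
```

View pics/w17d.png

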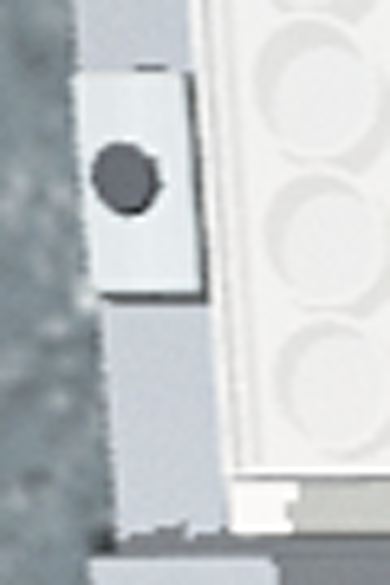

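View pics/s17c.png

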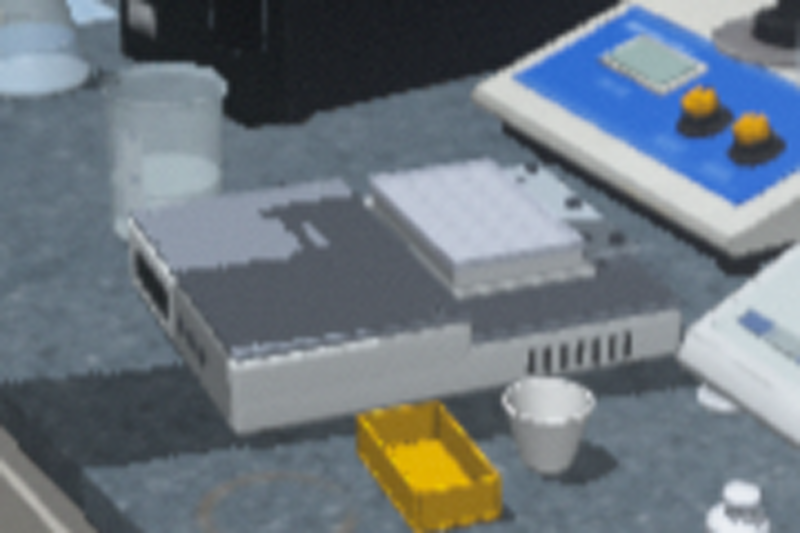

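```bash
python3 - <<'E'
from h import *
import pickle
for nm,cols in(("w17",(230,270)),("w13",(270,300))):
  P=pickle.load(open(f"pics/{nm}.pkl","rb"));d=np.load(f"pics/{nm}.npy");print(nm)
  for u in cols:
    print([tuple(st(P["R"].T@(np.array([(u-P["cx"])/P["fx"]*d[v,u],(v-P["cy"])/P["fy"]*d[v,u],d[v,u]])-P["t"])).round(1)[[0,2]]) for v in range(3,230,12)])
E
```

```text
w17
[(np.float64(74.3), np.float64(59.4)), (np.float64(66.5), np.float64(58.0)), (np.float64(58.1), np.float64(58.0)), (np.float64(49.5), np.float64(58.0)), (np.float64(40.7), np.float64(58.4)), (np.float64(31.8), np.float64(58.3)), (np.float64(22.8), np.float64(58.1)), (np.float64(13.5), np.float64(58.7)), (np.float64(5.4), np.float64(43.1)), (np.float64(-5.0), np.float64(50.8)), (np.float64(-15.1), np.float64(51.5)), (np.float64(-25.2), np.float64(50.8)), (np.float64(-35.6), np.float64(51.8)), (np.float64(-46.2), np.float64(51.2)), (np.float64(-57.1), np.float64(50.4)), (np.float64(-68.1), np.float64(50.3)), (np.float64(-79.2), np.float64(51.3)), (np.float64(-90.5), np.float64(51.7)), (np.float64(-102.5), np.float64(50.5))]
[(np.float64(74.8), np.float64(57.6)), (np.float64(66.2), np.float64(58.6)), (np.float64(58.2), np.float64(57.2)), (np.float64(49.0), np.float64(59.4)), (np.float64(40.6), np.float64(58.2)), (np.float64(31.6), np.float64(58.6)), (np.float64(22.6), np.float64(58.1)), (np.float64(13.6), np.float64(56.9)), (np.float64(5.1), np.float64(45.4)), (np.float64(-5.2), np.
[... 1124 characters left out ...]
oat64(0.8)), (np.float64(133.1), np.float64(-0.1)), (np.float64(111.5), np.float64(52.7)), (np.float64(107.2), np.float64(49.8)), (np.float64(101.8), np.float64(49.9)), (np.float64(96.2), np.float64(51.4)), (np.float64(90.8), np.float64(51.0)), (np.float64(84.4), np.float64(57.9)), (np.float64(79.0), np.float64(58.6)), (np.float64(73.4), np.float64(60.0)), (np.float64(67.9), np.float64(60.9)), (np.float64(62.3), np.float64(61.8)), (np.float64(56.7), np.float64(62.3)), (np.float64(50.9), np.float64(62.7)), (np.float64(45.4), np.float64(65.3)), (np.float64(39.3), np.float64(63.8)), (np.float64(33.3), np.float64(63.8)), (np.float64(27.7), np.float64(66.2)), (np.float64(21.6), np.float64(66.4))]
```

The lid is flat at z = 58 mm; the fitted slope came from edge outliers, since the row profiles read flat. The stop gap reads 0–1.5 mm, so I'll nudge left once more now that the plate is flat.

Request:
arm_command:
  deltas:
    - [[0, 0, 0], [30, -25, 0], -1]
    - [[0, 0, 0], [60, -50, 0], -1]
    - [[0, 0, 0], [90, -75, 0], -1]
    - [[0, 0, 0], [120, -93, -20], -1]
    - [[0, 0, 0], [120, -93, -55], -1]

```text
t: 18.75
position: [0.5679, -0.2946, 0.1243]
ee_rot: [[-0.983, 0.002, -0.185], [0.185, -0.005, -0.983], [-0.003, -1.0, 0.005]]
force: [-0.2, 0.7, -1.1]
finger_gap: 0.0003
```

Request:
arm_command:
  deltas:
    - [[0, 0, 0], [0, 0, -25], -1]
    - [[0, 0, 0], [0, 0, -50], -1]
    - [[0, 0, 0], [0, 0, -65], -1]
    - [[0, 0, 0], [0, 0, -74], -1]
    - [[0, 0, 0], [0, 0, -74], -1]

```text
t: 19.25
position: [0.5675, -0.2943, 0.0493]
ee_rot: [[-0.983, 0.0, -0.184], [0.184, -0.005, -0.983], [-0.001, -1.0, 0.004]]
force: [-0.7, -0.2, 0.2]
finger_gap: 0.0005
```

Request:
arm_command:
  deltas:
    - [[0, 0, 0], [0, 0, -1.5], -1]
    - [[0, 0, 0], [0.5, 3, -1.5], -1]
    - [[0, 0, 0], [1, 6, -1.5], -1]
    - [[0, 0, 0], [1.5, 9, -1.5], -1]
    - [[0, 0, 0], [1.5, 9.5, -1.5], -1]

```text
t: 19.75
position: [0.5694, -0.2841, 0.0482]
ee_rot: [[-0.983, 0.001, -0.184], [0.184, -0.005, -0.983], [-0.002, -1.0, 0.004]]
force: [0.2, 0.3, -0.5]
finger_gap: 0.0003
```

Request:
arm_command:
  deltas:
    - [[0, 0, 0], [0.3, 1.5, -0.5], -1]
    - [[0, 0, 0], [0.3, 1.5, -0.5], -1]

```text
t: 19.95
position: [0.5695, -0.2838, 0.0481]
ee_rot: [[-0.983, 0.001, -0.184], [0.184, -0.006, -0.983], [-0.002, -1.0, 0.006]]
force: [-1.3, -3.0, 2.5]
finger_gap: 0.0004
```

Request:
arm_command:
  deltas:
    - [[0, 0, 0], [0.3, 1.5, -0.5], -1]
    - [[0, 0, 0], [0.3, 1.5, -0.5], -1]

```text
t: 20.15
position: [0.5696, -0.2838, 0.048]
ee_rot: [[-0.983, 0.001, -0.186], [0.186, -0.008, -0.983], [-0.003, -1.0, 0.008]]
force: [-1.8, -5.5, 2.4]
finger_gap: 0.0006
```

It met firm resistance at the same spot as before (station y −59.3 mm against −59.4 mm), so the plate is against the stop. I'll retreat and take a final look.

Request:
arm_command:
  deltas:
    - [[0, 0, 0], [-1, -8, 0], -1]
    - [[0, 0, 0], [-1, -8, 40], -1]
    - [[0, 0, 0], [-1, -8, 80], -1]
    - [[0, 0, 0], [-40, 20, 125], -1]
    - [[0, 0, 0], [-85, 50, 150], -1]

```text
t: 20.65
position: [0.5032, -0.2456, 0.1881]
ee_rot: [[-0.983, 0.004, -0.186], [0.186, -0.008, -0.983], [-0.005, -1.0, 0.007]]
force: [0.9, 0.3, 0.6]
finger_gap: 0.0008
```

Request:
arm_command:
  deltas:
    - [[0, 0, 0], [-40, 30, 0], -1]
    - [[0, 0, 0], [-60, 40, 0], -1]
    - [[0, 0, 0], [-60, 40, 0], -1]
    - [[0, 0, 0], [-60, 40, 0], -1]

```text
t: 21.05
position: [0.4434, -0.2057, 0.1885]
ee_rot: [[-0.983, 0.005, -0.186], [0.186, -0.008, -0.983], [-0.006, -1.0, 0.007]]
force: [0.3, -0.8, -0.3]
finger_gap: 0.0003
```

```bash
python3 snap.py w18 wrist 140,0,370,200; python3 snap.py s18 side
```

```text
21.05 [ 0.4434 -0.2057  0.1885] [[-0.9826, 0.0048, -0.1856], [0.1855, -0.0083, -0.9826], [-0.0062, -1.0, 0.0073]] [ 0.34 -0.81 -0.26] 1.9744162321302003
k 3.0
21.1 [ 0.4437 -0.2059  0.1883] [[-0.9826, 0.0046, -0.1858], [0.1858, -0.0078, -0.9826], [-0.006, -1.0, 0.0068]] [-0.27 -0.99  0.52] 1.1731909611245603
```

View pics/w18c.png

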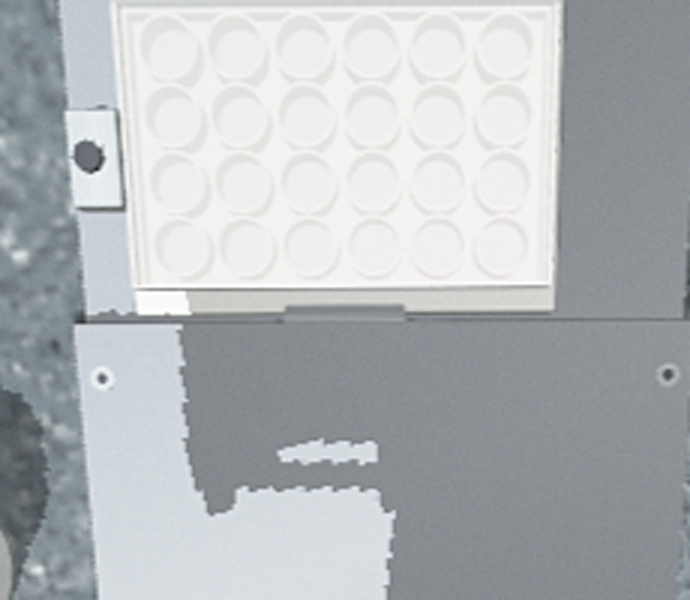

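View pics/s18.png

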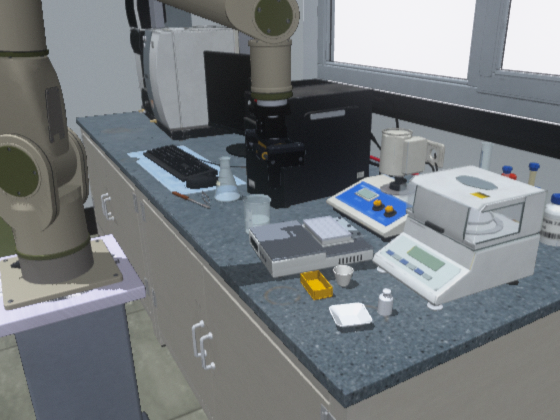

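The plate lies flat against the stop, with the catch over its near skirt at crop (285–405, 308). All the bystanders are in place.

```bash
python3 -c "
from plant import job_done
print(job_done())"
```

```text
the job is handed in; nothing more can be done
None
```

The plate is loaded in the nest and the job is handed in; `job_done` gives no verdict, so the result rests on my own checks. I pushed the plate left on the deck, which also squared it, then over the step and under the lip to the dowels. After that I nudged it against the end stop and pressed its near edge; the catch snapped at about 14 N.

Last checks:
- **Flatness:** the lid reads z ≈ 58 mm all over, which is flat on the nest floor. A first plane fit gave a false 7° tilt from edge outliers; the row-by-row profile was flat.
- **Catch:** it is visibly over the near skirt.
- **Squareness:** the near edge is within about 0.005 rad of the step.
- **Left end:** a second nudge met firm resistance at the same place as the first (within 0.1 mm). The camera disagreed slightly, reading a gap of 0 to 1.5 mm to the stop, still inside the 2.5 mm limit.
- **Dowels:** the near edge reads about 3.4 mm clear of the step against the nominal 2.5 mm, within camera error. I did not see the far edge under the lip directly.
- **Bystanders:** none looks shifted in the side view after the last move; I judged this by eye and did not measure it.

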